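# Put the swapped drill-station things back in their own places

### The arm

A 6-joint arm with a two-finger parallel gripper is mounted at the origin on the work surface. World frame = base frame: x ahead of the robot, y to its left, z up, the work surface at z = 0. Lengths are in m, angles in rad, forces in N, time in s.
With the tool pointing down it reaches from about 0.35 to 0.775 m from the base axis. Payload 7.3 kg.
Tool frame: the origin (TCP) lies at the very end of the fingers, on their centre line; the grasp point (between the pads) lies 19 mm behind it (robot.pinch_z is the distance from the TCP to the grasp point, in m); z points along the fingers, y is the line along which they close (so a half turn about z gives the same grasp; the last joint's range is limited). The gripper opens to 92 mm and grips with 3 to 60 N. Pads are 19 mm wide; open, the fingers measure 130 mm over their backs; the gripper's body (75 mm by 190 mm) begins 47 mm behind the grasp point.
Start: joints at [0.99, 0.342, 1.524, -0, 1.275, -0.146], TCP at [0.221, 0.476, 0.227] pointing down, gripper open.
Joint ranges: [-2.53, 2.53], [-0.77, 2.02], [0.04, 2.7], [-1, 4.14], [0.28, 2.66], [-3.11, 3.11]. Speed limits (rad/s): [2.57, 2.57, 3.14, 3.14, 3.14, 3.14].

### API

Orientations are given as [roll, pitch, yaw] about the fixed x, y, z axes, in that order (R = Rz(yaw) Ry(pitch) Rx(roll)).
In Python, from cell import robot gives the robot as it stands.
- The arm moves only by the tool move_arm, never from a script. Its argument "motion" is a list of rows, each a list of 6 numbers: the shift along the tool's x, y, z in units of 0.1 m (1.0 is 0.1 m), then the turn, a rotation vector about the tool's x, y, z in units of pi rad (1.0 is pi rad). In form: [[dx, dy, dz, rx, ry, rz], ...]. A call has 1 to 12 rows; each row is the pose to reach, as a shift and turn from the pose commanded when the call began, along the tool's axes at that moment, turning the shorter way round; what a row does not reach only later rows make up. A row lasts 1/8 s, in which the tool goes at most 62.5 mm and 10.7 degrees, less where a joint would pass 70% of its speed; a pose out of reach is approached as far as the arm can. A call with a number of a shift or a turn outside -1 to 1 is refused whole. A call with a gripper value outside its range is refused whole. "fingers" is the opening, from -1 (shut) to 1 (fully open), set as the call begins (left out, the last holds). The fingers move at their own pace and stop on an object; "newtons" is the grip in N (left out, the last holds). Time passes only in rows, so rows that repeat a pose let the fingers close. It gives the time, the measured TCP pose, the force, the opening and the grip force at its end, in the units of the state.
- robot.observe(): the state, without advancing time (a new reading comes with each control period).
- robot.read_camera(name): name is "scene" or "top"; returns a dict with "image" (400x640x3 uint8, red, green, blue), "range_z" (400x640 float32, m along the optical axis (not along the pixel's ray), 0 where there is no reading), "vfov" (degrees; the focal length in pixels is half the picture's height over the tangent of half this angle, whatever the lens; pixels are square), "cx", "cy" (the principal point, pixels), "k1" (the pictures are not rectified: a ray, as slopes to the right and down, at radius r is drawn at 1 + k1 r^2 times it, then the intrinsics apply), "extrinsics" (4x4, takes a point from camera to world coordinates). Camera axes: x right, y up, looking along -z (the intrinsics and any distortion apply to the point x, -y, -z); pixel columns grow to the right and rows downward; lengths in m; the calibration is good to about 2 mm. A picture is of the moment at which its call begins.
- robot.hand_in(): hands the job in; it is judged then, once.
The state is a dict: "time": time; "qpos": joint angles; "qvel": joint speeds; "joint_efforts": joint torques, N m; "tool_pos": TCP position; "tool_rot": TCP orientation; "contact_force": force on the tool from outside, world axes, zero at the start; "torque": the same for the moment, N m; "opening": finger opening in m; "grip_force": force on a finger pad.
Only numpy, scipy, OpenCV 4.12 (cv2) and the standard library are available. Lean on these libraries where they do the work, as an engineer would, in place of code of your own. Each camera call takes 0.05 s, during which the arm holds its last target. There are 200 camera calls.

### The job

The last class left things in each other's places at the drill station: put the aluminium block flat in the middle of the open drill vise, its long sides running straight from jaw to jaw, lay the chuck key flat in the middle of the square wooden tray, and stand the drill chuck upright, jaws up, in the middle of the round steel dish; the empty rubber mat is free for parking one of them on the way. Only when these three are home, lay the bristle brush, bristles down, in the middle of the rubber mat and along it. Do not push the small round tin aside.

Things in the scene. Friction and masses are not known exactly. Their poses are not given: they have to be found in the camera images.
- block_mid (a point): Cast aluminium block, 60 (x) by 44 (y) by 44 (z) mm, about 0.3 kg, a dark bore and two small holes on its top face. Point at its centre, 22 mm above its underside; x along its long side, z up. At the start it lies in the wooden tray.
- key_mid (a point): Steel T-shaped chuck key lying flat, 100 mm long, about 0.24 kg: round shaft 20 mm in diameter along x, from 34 mm behind to 50 mm ahead of the point, with a thinner tip (12 mm) from -34 to -50 mm; the crossbar (12 mm thick, 20 mm balls at its ends, 88 mm over all) runs along y at x = +40 mm. Point on the shaft's axis at the middle of the length, 10 mm above what it lies on; z up. Take it across the shaft. At the start it lies in the round dish.
- chuck_mid (a point): Steel three-jaw drill chuck standing upright on its flat back, 46 mm in diameter up to 46 mm of its height, then tapering to three small jaws at the top, 72 mm high, about 0.5 kg. Point on its axis, 36 mm above its underside; z up (towards the jaws). At the start it stands in the drill vise.
- brush_mid (a point): Stiff bristle brush, bristles down, about 0.13 kg: wooden back 36 mm wide (y) and 18 mm high from x = -25 to +75 mm, above black bristles 18 mm high and 36 mm wide that stick out to x = +85 mm at the front; a wooden handle 24 mm wide runs on to x = -84 mm. 169 mm long, 36 mm high. Point half-way up, 18 mm above the underside, at the middle of the length; x along the brush towards its bristle end, z up. At the start it lies on the bare stand.
- vise: Grey drill vise, fixed to the stand. Origin at the underside, midway between the jaws; x runs from the jaw with the screw handle to the other jaw, z up. Bed 160 (x) by 96 (y) mm, its top (the floor between the jaws) 16 mm above the origin; jaws 84 mm apart along x, 90 mm wide along y, tops 56 mm above the origin; open at both y ends.
- tray: Square wooden tray, fixed, 140 by 140 mm outside, 130 by 130 mm inside, rim 14 mm high, floor 5 mm thick. Origin at the centre of the underside; x and y along its sides, z up.
- dish: Round steel dish, fixed, inside about 150 mm across, rim 14 mm high and 3 mm thick, floor 4 mm thick. Origin at the centre of the underside, z up.
- mat: Black rubber mat, fixed, 180 (x) by 70 (y) by 3 mm, empty at the start. Origin at the centre of the underside, x along its length, z up.
- tin_mid (a point): Closed round aluminium tin of cutting paste, 48 mm in diameter, 32 mm high, not to be pushed aside. Point at its centre, 16 mm above the stand.

How it is judged:
By the outcome, as a careful person would: the job done as asked, in the order asked, and still so for the second after the job is handed in, with the robot touching nothing.
It also fails if it takes over 138 s, if anything falls off the work surface, if the arm or the gripper's body presses on something with over 40 N, if the wrist force passes 120 N, or if a joint passes its speed limit or range.

## Working session

There is one attempt and no reset: what is moved stays moved. The work goes in short steps, Python scripts to look and compute and a tool call to move; the robot and the scene stay as the last step left them, time stands still between calls to the robot, and variables do not carry over. Pictures are saved under pics/ and viewed, at most 14 in all, crops included, and the job is handed in when it is done.

Besides the shell and the picture viewer there is one more tool, called as name([rows], argument=value, ...), one row to a line, values as JSON. move_arm: Moves the arm, as the interface text tells. Shifts and turns lie within -1 to 1; 1 stands for 0.1 m of shift or pi rad of turn. Its arguments: {"type":"object","properties":{"motion":{"type":"array"},"fingers":{"type":"number"},"newtons":{"type":"number"}},"required":["motion"]}

```bash
ls; mkdir -p pics
python3 - <<'E'
from cell import robot
import cv2,numpy as np
print(robot.observe())
for n in("scene","top"):
    c=robot.read_camera(n);cv2.imwrite(f"pics/{n}0.png",c["image"][:,:,::-1]);np.savez(f"{n}0.npz",**c)
    print(n,c["vfov"],c["cx"],c["cy"],c["k1"],c["extrinsics"].round(4).tolist(),(c["range_z"]>0).mean())
E
```

```text
pics
{'time': 0.0, 'qpos': array([ 9.89956059e-01,  3.42698691e-01,  1.52502110e+00, -2.18806421e-05,
        1.27535882e+00, -1.45993537e-01]), 'qvel': array([ 0.00019356,  0.00071825, -0.00153601, -0.00057254,  0.00033715,
        0.00038731]), 'joint_efforts': array([ 1.23628652e-04, -4.31256759e+01, -2.44217688e+01,  7.16289645e-02,
        5.61873545e-02, -1.03188765e-04]), 'tool_pos': array([0.22092959, 0.47581235, 0.226056  ]), 'tool_rot': array([-3.14011946e+00, -1.95469347e-04,  2.70675216e+00]), 'contact_force': array([ 0.72831674, -0.412378  , -0.15939383]), 'torque': array([ 0.01570003, -0.03178963, -0.0418764 ]), 'grip_force': 0.0, 'opening': 0.0919284332961018}
scene 42.70531305804238 329.50348453123206 207.58866251209827 0.05250136357432625 [[-0.0237, -0.5118, 0.8588, 1.5227], [0.9996, -0.0229, 0.0139, 0.0052], [0.0125, 0.8588, 0.5122, 0.6597], [0.0, 0.0, 0.0, 1.0]] 0.995859375
top 47.98644897620404 323.31998254974974 195.4172437374973 -0.11534045478083545 [[-0.0101, 0.9776, -0.2103, 0.3302], [-0.9999, -0.0104, -0.0007, 0.0002], [-0.0028, 0.2103, 0.9776, 1.1262], [0.0, 0.0, 0.0, 1.0]] 0.99622265625
```

View pics/top0.png

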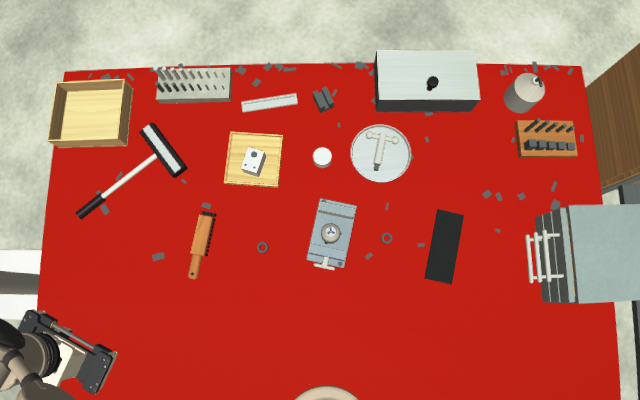

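View pics/scene0.png

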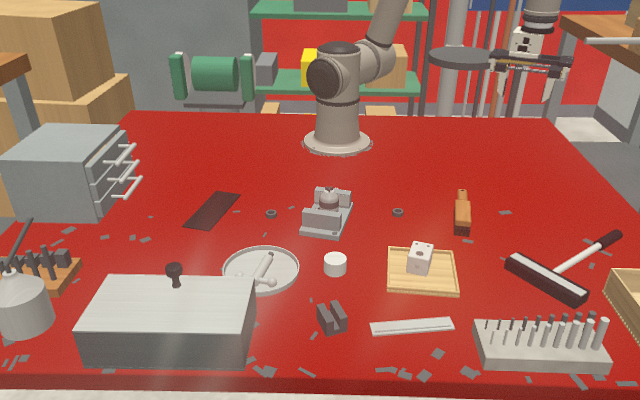

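```bash
cat > h.py <<'E'
import cv2,numpy as np
def K(c):
    f=200/np.tan(np.radians(c["vfov"])/2);return np.array([[f,0,c["cx"]],[0,f,c["cy"]],[0,0,1.]])
def slopes(c,uv):
    return cv2.undistortPoints(np.float64(uv).reshape(-1,1,2),K(c),np.array([float(c["k1"]),0,0,0]))[:,0]
def plane(c,uv,z):
    s=slopes(c,uv);E=c["extrinsics"];d=np.c_[s[:,0],-s[:,1],-np.ones(len(s))]@E[:3,:3].T;o=E[:3,3]
    return o+d*((z-o[2])/d[:,2])[:,None]
def cloud(c):
    v,u=np.mgrid[:400,:640];s=slopes(c,np.c_[u.ravel(),v.ravel()]);r=c["range_z"].reshape(-1,1)
    p=np.c_[s[:,:1]*r,-s[:,1:]*r,-r];E=c["extrinsics"];return (p@E[:3,:3].T+E[:3,3]).reshape(400,640,3)
def project(c,P):
    E=c["extrinsics"];q=(np.atleast_2d(P)-E[:3,3])@E[:3,:3];s=np.c_[q[:,0],-q[:,1]]/-q[:,2:];s=s*(1+c["k1"]*(s**2).sum(1))[:,None]
    k=K(c);return s*k[0,0]+k[:2,2]
E
python3 - <<'E'
import cv2,numpy as np
from h import *
for n in("top","scene"):
    c=dict(np.load(n+"0.npz"));W=cloud(c)
    red=(c["image"][:,:,0]>150)&(c["image"][:,:,1]<60)&(abs(W[:,:,1])<.5)&(W[:,:,0]<.9)&(W[:,:,0]>.3)
    z=W[:,:,2][red];print(n,np.median(z),z.std())
    for p,l in (((330,234),"chuck"),((254,160),"block"),((322,154),"tin"),((380,145),"key"),((205,235),"brush"),((443,246),"mat"),((262,135),"tray")) if n=="top" else (((328,196),"chuck"),((421,248),"block"),((335,258),"tin"),((262,270),"key"),((462,210),"brush"),((210,210),"mat"),((440,282),"tray")):
        print(l,W[p[1],p[0]].round(3))
c=dict(np.load("top0.npz"));cv2.imwrite("pics/topcrop.png",cv2.resize(c["image"][105:295,175:475,::-1],None,fx=2.66,fy=2.66,interpolation=cv2.INTER_CUBIC))
E
```

```text
top -0.0010910207690240092 0.10012458578333523
chuck [ 0.463 -0.014  0.079]
block [0.655 0.174 0.046]
tin [0.674 0.003 0.029]
key [ 0.699 -0.147  0.024]
brush [0.468 0.293 0.034]
mat [ 0.438 -0.299  0.002]
tray [0.735 0.161 0.008]
scene 8.131919665949061e-05 0.0015057792014375345
chuck [ 0.485 -0.016  0.072]
block [0.653 0.181 0.049]
tin [0.671 0.004 0.031]
key [ 0.704 -0.142  0.021]
brush [0.474 0.302 0.036]
mat [ 0.441 -0.308 -0.   ]
tray [0.71  0.216 0.007]
```

View pics/topcrop.png

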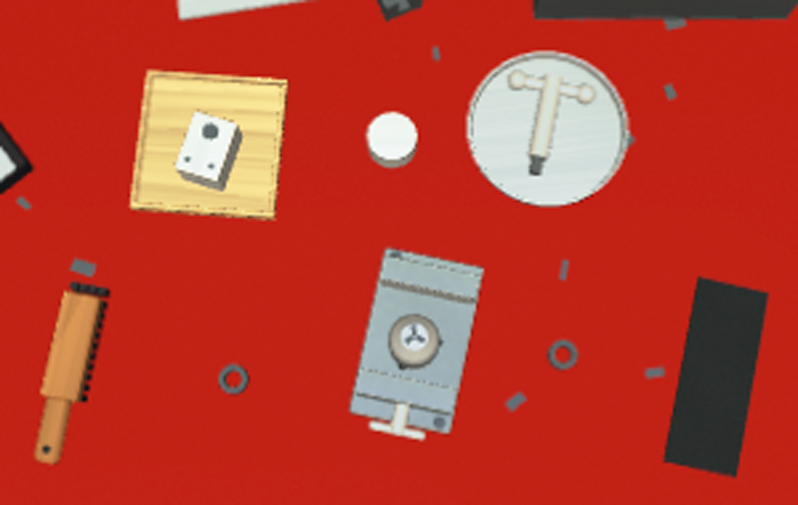

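```bash
cat > meas.py <<'E'
import cv2,numpy as np
from h import *
def big(m):
    n,l,s,_=cv2.connectedComponentsWithStats(m.astype(np.uint8));return l==1+np.argmax(s[1:,4])
def con(m):
    return max(cv2.findContours(m.astype(np.uint8),0,1)[0],key=len)[:,0].astype(float)
def rect(c,m,z):
    P=plane(c,con(m),z)[:,:2];(cx,cy),(w,h),a=cv2.minAreaRect((P*1000).astype(np.float32))
    if w<h:w,h,a=h,w,a+90
    a=(a+90)%180-90
    return "c=(%.1f,%.1f) %.1fx%.1f longaxis yaw %.1f"%(cx,cy,w,h,a)
def box(W,x,y,r):return (abs(W[:,:,0]-x)<r)&(abs(W[:,:,1]-y)<r)
def masks(c):
    W=cloud(c);I=c["image"].astype(int);R,G,B=I[:,:,0],I[:,:,1],I[:,:,2];hsv=cv2.cvtColor(c["image"],cv2.COLOR_RGB2HSV).astype(int)
    return W,R,G,B,hsv,W[:,:,2]
E
python3 - <<'E'
from meas import *
for n in("top","scene"):
    c=dict(np.load(n+"0.npz"));W,R,G,B,hsv,z=masks(c)
    print("==",n)
    notred=~((R>110)&(G<70))
    m=big(notred&box(W,.438,-.3,.13)&(R<80));print("mat",rect(c,m,.003))
    m=big(notred&box(W,.68,.17,.13)&(z<.03)|((z>.012)&box(W,.655,.175,.05)));print("tray",rect(c,m,.014))
    m=big(box(W,.655,.175,.06)&(z>.043));print("block",rect(c,m,.049),np.median(z[m]))
    t=m.copy()
    m=big(notred&box(W,.68,-.145,.13)&(z<.05));P=plane(c,con(m),.014)[:,:2]
    (x,y),r=cv2.minEnclosingCircle((P*1000).astype(np.float32));print("dish",x,y,r)
    m=big(box(W,.69,-.145,.065)&(z>.013));Q=W[m][:,:2]*1000;print("key n",len(Q),rect(c,m,.018))
    m=box(W,.47,-.02,.1)&(z>.05)&(z<.061)
    Q=W[m][:,:2]*1000;print("jaws",rect(c,big(m),.056),len(Q))
    m=big(box(W,.47,-.02,.1)&(z>.064));Q=W[m];print("chuck top",Q.mean(0).round(4),Q[:,2].max())
    m=big(notred&box(W,.47,-.02,.12));print("vise",rect(c,m,.016))
    m=big(box(W,.46,.3,.13)&(z>.02)&notred);print("brush",rect(c,m,.036),np.median(z[m]))
    m=big(box(W,.67,.003,.05)&(z>.026));print("tin",rect(c,m,.032))
# fused cloud plots (1mm/px)
im=np.zeros((240,320,3),np.uint8)
def draw(x0,y0,w,h,zmax,s):
    im=np.zeros((int(h*s),int(w*s),3),np.uint8)
    for n,k in(("top",1),("scene",2)):
        W=cloud(dict(np.load(n+"0.npz"))).reshape(-1,3)
        W=W[(abs(W[:,0]-x0)<h/2)&(abs(W[:,1]-y0)<w/2)&(W[:,2]>.008)]
        for p in W:
            cv2.circle(im,(int((y0-p[1]+w/2)*s),int((x0-p[0]+h/2)*s)),1,[ (0,0,0),(int(min(p[2]/zmax,1)*255),60,0),(0,60,int(min(p[2]/zmax,1)*255))][k],-1)
    return im
a=draw(.47,-.02,.2,.2,.08,2000);b=draw(.68,-.145,.2,.2,.03,2000)
cv2.imwrite("pics/fused.png",np.hstack([a,b]))
E
```

```text
== top
mat c=(438.5,-301.8) 178.4x69.4 longaxis yaw -13.6
tray c=(668.9,181.4) 143.7x143.1 longaxis yaw -4.9
block c=(655.9,178.3) 60.2x45.0 longaxis yaw -17.8 0.04781147557971477
dish 681.72119140625 -150.8418731689453 82.70732879638672
key n 398 c=(697.3,-135.3) 103.8x80.1 longaxis yaw -35.0
jaws c=(423.9,-6.7) 89.4x22.7 longaxis yaw 77.1 726
chuck top [ 0.4676 -0.0148  0.0741] 0.0900598230418237
vise c=(470.1,-16.4) 171.8x97.1 longaxis yaw -12.8
brush c=(440.0,307.5) 158.1x39.5 longaxis yaw -11.6 0.033935943033238436
tin c=(668.6,2.9) 46.1x45.9 longaxis yaw 61.9
== scene
mat c=(520.9,-353.1) 0.0x0.0 longaxis yaw 0.0
tray c=(697.3,169.1) 262.1x170.4 longaxis yaw -2.9
block c=(663.1,177.9) 67.6x43.7 longaxis yaw -17.7 0.04909843974684375
dish 668.0489501953125 -125.79898071289062 162.1536865234375
key n 439 c=(699.8,-132.9) 102.9x84.4 longaxis yaw -37.5
jaws c=(535.5,-29.9) 90.6x32.2 longaxis yaw 77.0 521
chuck top [ 0.4796 -0.0142  0.0748] 0.08908210193707011
vise c=(484.6,-28.9) 302.5x140.4 longaxis yaw -19.2
brush c=(460.9,305.1) 189.6x38.2 longaxis yaw -10.4 0.03578044018873838
tin c=(674.7,4.3) 54.8x45.4 longaxis yaw 1.9
```

View pics/fused.png

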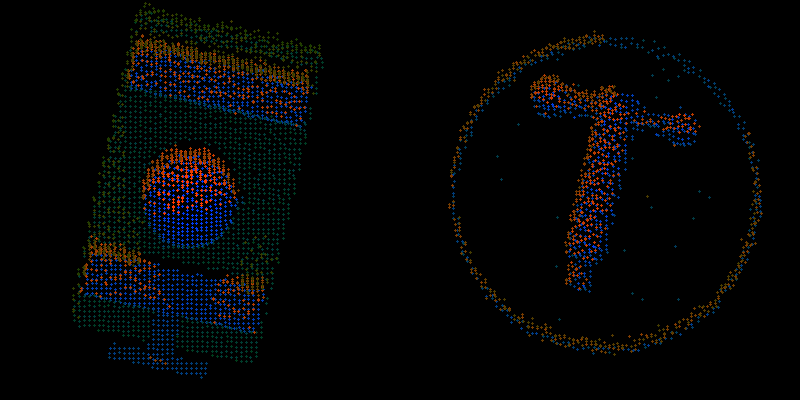

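```bash
cat > fuse.py <<'E'
from meas import *
def fused(cs):
    P=[];C=[];k=[]
    for i,c in enumerate(cs):
        P.append(cloud(c).reshape(-1,3));C.append(c["image"].reshape(-1,3));k.append(np.full(len(P[-1]),i))
    P=np.vstack(P)*1000;C=np.vstack(C).astype(int);k=np.hstack(k)
    g=(abs(P[:,0]-550)<300)&(abs(P[:,1])<450)&(P[:,2]<120);return P[g],C[g],k[g]
def near(P,x,y,r,z0,z1):return (np.hypot(P[:,0]-x,P[:,1]-y)<r)&(P[:,2]>z0)&(P[:,2]<z1)
def rot(Q,o,deg):
    a=np.radians(deg);u=np.array([np.cos(a),np.sin(a)]);v=np.array([-u[1],u[0]]);return (Q[:,:2]-o)@np.c_[u,v]
def circ(Q):
    A=np.c_[2*Q[:,:2],np.ones(len(Q))];s=np.linalg.lstsq(A,(Q[:,:2]**2).sum(1),rcond=None)[0];return s[0],s[1],np.sqrt(s[2]+s[0]**2+s[1]**2)
def mr(Q):
    (cx,cy),(w,h),a=cv2.minAreaRect(Q[:,:2].astype(np.float32))
    if w<h:w,h,a=h,w,a+90
    return np.round([cx,cy,w,h,(a+90)%180-90],1)
E
python3 - <<'E'
from fuse import *
cs=[dict(np.load(n+"0.npz")) for n in("top","scene")]
P,C,k=fused(cs)
for i in(0,1,None):
    s=k>=0 if i is None else k==i
    print("cam",i)
    p=P[s];cc=C[s]
    q=p[near(p,680,-148,95,9,20)&~near(p,680,-148,66,-9,99)];print("dish",np.round(circ(q),1))
    q=p[near(p,690,-145,64,13,40)];m=q;print("key",mr(m),len(m))
    # shaft: points away from crossbar
    d=rot(m,[690,-140],-15);sh=m[(d[:,0]<20)&(d[:,0]>-50)&(abs(d[:,1])<25)];(vx,vy,x0,y0)=cv2.fitLine(sh[:,:2].astype(np.float32),cv2.DIST_HUBER,0,.1,.1).ravel()
    a=np.degrees(np.arctan(vy/vx));d=rot(m,[x0,y0],a);print(" shaft",x0,y0,a,"ends",np.percentile(d[:,0],[.5,1,99,99.5]),"cross y",np.percentile(d[d[:,0]>30][:,1],[1,99]))
    q=p[near(p,666,177,50,42,56)];print("block",mr(q),len(q),np.median(q[:,2]))
    d=rot(q,[656,178],-17.8);print("  ",np.percentile(d,[2,98],axis=0).T)
    n=(abs(p[:,0]-670)<85)&(abs(p[:,1]-180)<85)&(p[:,2]>9)&(p[:,2]<20)&~near(p,656,178,48,-9,99);print("tray",mr(p[n]))
    q=p[near(p,470,-17,110,51,61)&~near(p,468,-14,33,-9,99)]
    d=rot(q,[472,-17],-12.9);A=d[d[:,0]>30];B=d[(d[:,0]<-30)&(d[:,0]>-70)]
    print("vise farjaw",np.percentile(A,[1,3,97,99],axis=0).T.round(1).tolist(),"near",np.percentile(B,[1,3,97,99],axis=0).T.round(1).tolist(),mr(A),mr(B))
    q=p[near(p,468,-14,30,63,69)&(np.hypot(p[:,0]-468,p[:,1]+14)<30)];print("chuck",np.round(circ(q),1),len(q),q.mean(0))
    q=p[near(p,468,-14,35,30,95)];print("chuck all",np.percentile(q,[.5,50,99.5],axis=0).round(1).T.tolist())
    q=p[near(p,455,303,110,22,45)];print("brush",mr(q))
    q=q[cc[near(p,455,303,110,22,45)][:,0]>120];print("brush wood",mr(q))
    q=p[near(p,440,-302,110,-5,10)&(cc[:].max(1)<70)];print("mat",mr(q))
E
```

```text
cam 0
dish [ 681.7 -148.    76.5]
key [ 692.4 -158.6  106.7   77.5   11.5] 398
 shaft 674.497 -142.86946 -11.754672 ends [-38.9178186  -37.73657295  58.73960873  59.63406978] cross y [-40.03418032  41.17231722]
block [656.9 179.   60.7  45.1 -17.2] 409 47.79831195384876
   [[-28.31322898  29.17454889]
 [-20.23205503  22.47432695]]
tray [670.9 182.4 142.4 142.2  -4.9]
vise farjaw [[45.5, 46.1, 67.6, 68.1], [-44.2, -42.6, 41.4, 43.3]] near [[-60.0, -59.5, -38.3, -37.7], [-44.7, -42.6, 41.0, 42.9]] [ 56.7  -0.4  89.4  22.9 -89.8] [-48.8  -0.7  89.5  22.8 -89.9]
chuck [469.3 -14.9  19.3] 77 [466.14485273 -14.21439725  66.28488975]
chuck all [[434.9, 465.7, 491.7], [-38.4, -13.8, 7.4], [30.6, 69.7, 89.9]]
brush [445.6 308.4 169.2  38.2 -11.3]
brush wood [440.5 309.9 158.6  37.3 -10.8]
mat [ 438.9 -302.2  177.9   69.3  -13.5]
cam 1
dish [ 683.1 -147.7   75.9]
key [ 700.  -133.   105.4   79.5  -36.4] 439
 shaft 678.99506 -138.92355 -11.211642 ends [-40.62614695 -40.15252994  58.32319654  58.52701941] cross y [-44.00972785  37.80918427]
block [659.4 178.4  64.8  44.1 -17.7] 414 49.0245124286
[... 683 characters left out ...]
88 -38.73719006  59.23610864  60.29533399] cross y [-42.70984854  39.90080764]
block [659.  178.4  65.3  45.1 -17.1] 823 48.45555256687595
   [[-27.8019163   31.95773062]
 [-19.79130616  22.78701001]]
tray [672.5 182.2 145.5 142.3  -4.7]
vise farjaw [[45.7, 46.6, 70.9, 71.7], [-43.8, -42.0, 42.6, 44.3]] near [[-60.0, -59.3, -36.5, -34.8], [-44.5, -42.6, 42.5, 43.8]] [ 58.8   0.1  90.4  28.1 -88.6] [-46.4  -0.5  90.2  28.3  89.3]
chuck [470.6 -15.   19.9] 134 [474.1366714  -14.03805661  66.25871091]
chuck all [[437.6, 478.5, 495.4], [-38.0, -13.8, 8.3], [31.7, 66.4, 89.1]]
brush [449.3 307.9 176.7  39.  -10.4]
brush wood [443.6 309.  165.3  38.1 -10. ]
mat [ 438.9 -302.2  177.9   69.3  -13.5]
```

```bash
cat > plan.py <<'E'
import sys,numpy as np
from cell import robot
# usage: plan.py x y z yawdeg ; prints turn (rz units) then shift in tool axes AFTER the turn, units of 0.1 m
def go(*t):
    s=robot.observe();p=s["tool_pos"];yaw=np.degrees(s["tool_rot"][2])
    for x,y,z,a in t:
        a0=a;d=(a-yaw+90)%180-90;a=yaw+d
        c,q=np.cos(np.radians(a)),np.sin(np.radians(a))
        D=np.array([x,y,z])/1000-p
        S=np.array([D[0]*c+D[1]*q,D[0]*q-D[1]*c,-D[2]])*10
        print("target",(x,y,z,a0),"rz %.4f"%(-d/180),"shift",S.round(3))
        p=np.array([x,y,z])/1000;yaw=a
    print("t %.2f"%s["time"],p.round(4),"now",s["tool_pos"].round(4),np.degrees(s["tool_rot"]).round(1),"q",s["qpos"].round(2),"F",s["contact_force"].round(1),"op %.4f"%s["opening"],s["grip_force"])
if __name__=="__main__":
    v=list(map(float,sys.argv[1:]));go(*[v[i:i+4] for i in range(0,len(v),4)])
E
python3 plan.py 658 178.5 110 162.5 658 178.5 18 162.5
```

```text
target (658.0, 178.5, 110.0, 162.5) rz -0.0412 shift [-5.063 -1.522  1.161]
target (658.0, 178.5, 18.0, 162.5) rz -0.0000 shift [0.   0.   0.92]
t 0.10 [0.658  0.1785 0.018 ] now [0.2209 0.4759 0.2261] [-179.9   -0.   155.1] q [ 0.99  0.34  1.52  0.    1.28 -0.15] F [ 0.3 -0.4  0.4] op 0.0917 0.0
```

move_arm([
  [0, 0, 0, 0, 0, -0.0412],
  [0, 0, 0, 0, 0, -0.0412],
], fingers=0.5)

```text
time: 0.35
tool_pos: [0.221, 0.476, 0.2264]
tool_rot: [-3.141, -0.0, 2.835]
contact_force: [-0.1, 0.5, -0.8]
opening: 0.0766
grip_force: 0.0
```

move_arm([
  [-0.42, -0.13, 0, 0, 0, 0],
  [-0.84, -0.25, 0, 0, 0, 0],
  [-0.84, -0.25, 0, 0, 0, 0],
])

```text
time: 0.72
tool_pos: [0.2956, 0.4257, 0.2265]
tool_rot: [-3.141, 0.0, 2.83]
contact_force: [-0.1, -0.8, -0.2]
opening: 0.0689
grip_force: 0.0
```

move_arm([
  [-0.42, -0.13, 0.1, 0, 0, 0],
  [-0.84, -0.25, 0.23, 0, 0, 0],
  [-0.84, -0.25, 0.23, 0, 0, 0],
])

```text
time: 1.1
tool_pos: [0.3672, 0.3768, 0.2026]
tool_rot: [-3.14, -0.001, 2.831]
contact_force: [0.1, 0.2, 0.8]
opening: 0.0691
grip_force: 0.0
```

move_arm([
  [-0.42, -0.13, 0.1, 0, 0, 0],
  [-0.84, -0.25, 0.23, 0, 0, 0],
  [-0.84, -0.25, 0.23, 0, 0, 0],
])

```text
time: 1.48
tool_pos: [0.4394, 0.3283, 0.1798]
tool_rot: [-3.141, -0.001, 2.832]
contact_force: [0.2, 0.3, -0.4]
opening: 0.0687
grip_force: 0.0
```

move_arm([
  [-0.42, -0.13, 0.1, 0, 0, 0],
  [-0.84, -0.25, 0.23, 0, 0, 0],
  [-0.84, -0.25, 0.23, 0, 0, 0],
])

```text
time: 1.85
tool_pos: [0.5118, 0.2797, 0.157]
tool_rot: [-3.141, -0.001, 2.833]
contact_force: [-0.4, -0.0, -0.1]
opening: 0.0687
grip_force: 0.0
```

move_arm([
  [-0.42, -0.13, 0.1, 0, 0, 0],
  [-0.84, -0.25, 0.23, 0, 0, 0],
  [-0.84, -0.25, 0.23, 0, 0, 0],
])

```text
time: 2.22
tool_pos: [0.5842, 0.2309, 0.134]
tool_rot: [-3.141, -0.001, 2.834]
contact_force: [0.3, 0.6, -0.7]
opening: 0.0688
grip_force: 0.0
```

move_arm([
  [-0.42, -0.13, 0.1, 0, 0, 0],
  [-0.86, -0.27, 0.23, 0, 0, 0],
  [-0.86, -0.27, 0.23, 0, 0, 0],
  [-0.86, -0.27, 0.23, 0, 0, 0],
])

```text
time: 2.72
tool_pos: [0.6566, 0.1813, 0.1123]
tool_rot: [3.141, -0.001, 2.837]
contact_force: [-0.5, 0.2, 0.9]
opening: 0.0689
grip_force: 0.0
```

```bash
python3 plan.py 658 178.5 18 162.5
python3 - <<'E'
from cell import robot
import cv2
c=robot.read_camera("top");cv2.imwrite("pics/top1.png",cv2.resize(c["image"][90:210,200:360,::-1],None,fx=4,fy=4))
E
```

```text
target (658.0, 178.5, 18.0, 162.5) rz 0.0004 shift [-0.021 -0.022  0.943]
t 2.73 [0.658  0.1785 0.018 ] now [0.6566 0.1813 0.1123] [ 1.800e+02 -1.000e-01  1.626e+02] q [ 0.16  0.72  1.19  0.    1.23 -1.11] F [-0.5  0.2  0.9] op 0.0689 0.0
```

View pics/top1.png

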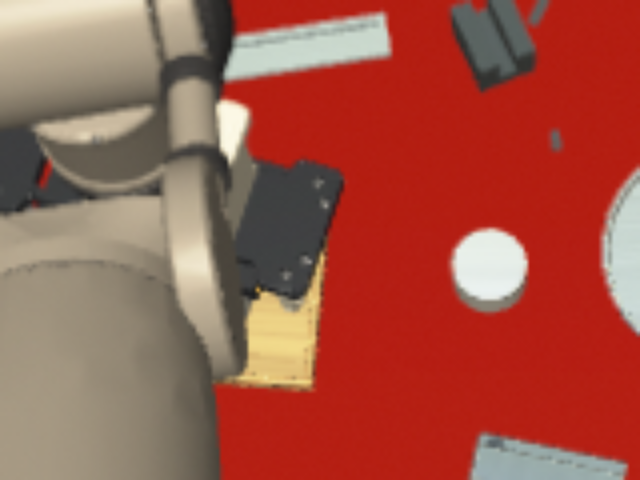

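The picture shows only the hand hiding the block above the tray's right part (about 290,230 in the crop); nothing is amiss, so I go down and grip.

move_arm([
  [-0.02, -0.02, 0.2, 0, 0, 0],
  [-0.02, -0.02, 0.4, 0, 0, 0],
  [-0.02, -0.02, 0.6, 0, 0, 0],
  [-0.02, -0.02, 0.8, 0, 0, 0],
  [-0.02, -0.02, 0.94, 0, 0, 0],
  [-0.02, -0.02, 0.94, 0, 0, 0],
  [-0.02, -0.02, 0.94, 0, 0, 0],
])

```text
time: 3.65
tool_pos: [0.6598, 0.1768, 0.0185]
tool_rot: [3.141, 0.001, 2.836]
contact_force: [-0.1, 0.4, -0.5]
opening: 0.0686
grip_force: 0.0
```

move_arm([
  [0, 0, 0, 0, 0, 0],
  [0, 0, 0, 0, 0, 0],
  [0, 0, 0, 0, 0, 0],
  [0, 0, 0, 0, 0, 0],
  [0, 0, 0, 0, 0, 0],
  [0, 0, 0, 0, 0, 0],
], fingers=-1, newtons=30)

```text
time: 4.4
tool_pos: [0.6596, 0.1768, 0.0182]
tool_rot: [3.141, 0.001, 2.836]
contact_force: [0.1, 1.8, 3.4]
opening: 0.0436
grip_force: 30.0
```

move_arm([
  [0, 0, -0.2, 0, 0, 0],
  [0, 0, -0.6, 0, 0, 0],
  [0, 0, -0.9, 0, 0, 0],
  [0, 0, -0.9, 0, 0, 0],
  [0, 0, -0.9, 0, 0, 0],
])

```text
time: 5.03
tool_pos: [0.6584, 0.1763, 0.1064]
tool_rot: [-3.14, -0.002, 2.836]
contact_force: [-0.8, -0.3, -2.9]
opening: 0.0437
grip_force: 30.0
```

```bash
python3 plan.py 440 -302 110 166.5 440 -302 17.5 166.5
```

```text
target (440.0, -302.0, 110.0, 166.5) rz -0.0222 shift [ 1.007 -5.161 -0.036]
target (440.0, -302.0, 17.5, 166.5) rz -0.0000 shift [0.    0.    0.925]
t 5.03 [ 0.44   -0.302   0.0175] now [0.6584 0.1763 0.1064] [-1.799e+02 -1.000e-01  1.625e+02] q [ 0.15  0.73  1.19 -0.    1.22 -1.12] F [-0.8 -0.3 -2.9] op 0.0437 29.999026358127594
```

move_arm([
  [0, 0, 0, 0, 0, -0.022],
  [0, 0, 0, 0, 0, -0.022],
])

```text
time: 5.28
tool_pos: [0.6583, 0.1763, 0.1056]
tool_rot: [-3.14, -0.003, 2.905]
contact_force: [-0.2, -0.1, -2.8]
opening: 0.044
grip_force: 30.0
```

move_arm([
  [0.08, -0.4, 0, 0, 0, 0],
  [0.17, -0.86, 0, 0, 0, 0],
  [0.17, -0.86, 0, 0, 0, 0],
])

```text
time: 5.65
tool_pos: [0.621, 0.0942, 0.1067]
tool_rot: [-3.14, -0.003, 2.901]
contact_force: [-0.0, 0.3, -2.3]
opening: 0.044
grip_force: 30.0
```

move_arm([
  [0.08, -0.43, 0, 0, 0, 0],
  [0.17, -0.86, 0, 0, 0, 0],
])

```text
time: 5.9
tool_pos: [0.5857, 0.0173, 0.107]
tool_rot: [3.141, -0.001, 2.905]
contact_force: [0.2, -1.2, -2.2]
opening: 0.0442
grip_force: 30.0
```

move_arm([
  [0.08, -0.43, 0, 0, 0, 0],
  [0.17, -0.86, 0, 0, 0, 0],
])

```text
time: 6.15
tool_pos: [0.5491, -0.0628, 0.1072]
tool_rot: [3.141, -0.0, 2.905]
contact_force: [0.4, -0.8, -3.2]
opening: 0.0436
grip_force: 30.0
```

move_arm([
  [0.08, -0.43, 0, 0, 0, 0],
  [0.17, -0.86, 0, 0, 0, 0],
])

```text
time: 6.4
tool_pos: [0.5126, -0.1426, 0.1073]
tool_rot: [3.141, -0.0, 2.905]
contact_force: [0.3, -0.2, -2.9]
opening: 0.044
grip_force: 30.0
```

move_arm([
  [0.08, -0.43, 0, 0, 0, 0],
  [0.17, -0.86, 0, 0, 0, 0],
])

```text
time: 6.65
tool_pos: [0.476, -0.2223, 0.1073]
tool_rot: [3.141, 0.0, 2.905]
contact_force: [1.0, -0.7, -3.0]
opening: 0.0436
grip_force: 30.0
```

move_arm([
  [0.08, -0.43, 0, 0, 0, 0],
  [0.16, -0.86, 0, 0, 0, 0],
  [0.16, -0.86, 0, 0, 0, 0],
  [0.16, -0.86, 0, 0, 0, 0],
  [0.16, -0.86, 0, 0, 0, 0],
])

```text
time: 7.28
tool_pos: [0.4409, -0.3003, 0.1075]
tool_rot: [3.141, -0.0, 2.907]
contact_force: [0.2, 0.2, -2.6]
opening: 0.0438
grip_force: 30.0
```

```bash
python3 plan.py 440 -302 17 166.5
```

```text
target (440.0, -302.0, 17.0, 166.5) rz 0.0002 shift [ 0.005 -0.019  0.905]
t 7.28 [ 0.44  -0.302  0.017] now [ 0.4409 -0.3003  0.1075] [180.   -0.  166.5] q [-0.74  0.48  1.66  0.    1.   -2.08] F [ 0.2  0.2 -2.6] op 0.0438 29.999063909053802
```

move_arm([
  [0, 0, 0.25, 0, 0, 0],
  [0, -0.01, 0.5, 0, 0, 0],
  [0, -0.02, 0.7, 0, 0, 0],
  [0, -0.02, 0.82, 0, 0, 0],
  [0, -0.02, 0.88, 0, 0, 0],
  [0, -0.02, 0.905, 0, 0, 0],
  [0, -0.02, 0.905, 0, 0, 0],
  [0, -0.02, 0.905, 0, 0, 0],
])

```text
time: 8.28
tool_pos: [0.4402, -0.3036, 0.0177]
tool_rot: [-3.141, 0.001, 2.905]
contact_force: [-0.7, 0.3, -3.1]
opening: 0.0438
grip_force: 30.0
```

move_arm([
  [0, 0, 0, 0, 0, 0],
  [0, 0, 0, 0, 0, 0],
  [0, 0, 0, 0, 0, 0],
  [0, 0, 0, 0, 0, 0],
], fingers=0.4)

```text
time: 8.78
tool_pos: [0.4399, -0.3034, 0.0173]
tool_rot: [-3.142, 0.0, 2.905]
contact_force: [0.8, 0.3, 0.6]
opening: 0.0641
grip_force: 0.0
```

move_arm([
  [0, 0, -0.4, 0, 0, 0],
  [0, 0, -0.9, 0, 0, 0],
  [0, 0, -0.9, 0, 0, 0],
])

```text
time: 9.15
tool_pos: [0.4418, -0.3051, 0.1109]
tool_rot: [-3.138, 0.007, 2.905]
contact_force: [-0.4, -0.5, 0.4]
opening: 0.0644
grip_force: 0.0
```

```bash
python3 plan.py 698.3 -145.2 107 168.7 698.3 -145.2 7 168.7
```

```text
target (698.3, -145.2, 107.0, 168.7) rz -0.0124 shift [-2.202  2.07   0.039]
target (698.3, -145.2, 7.0, 168.7) rz -0.0000 shift [0. 0. 1.]
t 9.15 [ 0.6983 -0.1452  0.007 ] now [ 0.4418 -0.3051  0.1109] [-179.8    0.4  166.5] q [-0.75  0.48  1.66  0.    1.   -2.08] F [-0.4 -0.5  0.4] op 0.0644 0.0
```

move_arm([
  [0, 0, 0, 0, 0, -0.012],
  [0, 0, 0, 0, 0, -0.012],
])

```text
time: 9.4
tool_pos: [0.4395, -0.303, 0.1063]
tool_rot: [3.141, -0.001, 2.943]
contact_force: [1.1, -1.1, -0.3]
opening: 0.0646
grip_force: 0.0
```

move_arm([
  [-0.36, 0.34, 0, 0, 0, 0],
  [-0.73, 0.69, 0, 0, 0, 0],
  [-0.73, 0.69, 0, 0, 0, 0],
])

```text
time: 9.78
tool_pos: [0.527, -0.248, 0.1061]
tool_rot: [3.141, -0.0, 2.946]
contact_force: [-0.3, -1.1, 0.2]
opening: 0.0641
grip_force: 0.0
```

move_arm([
  [-0.36, 0.34, 0, 0, 0, 0],
  [-0.73, 0.69, 0, 0, 0, 0],
  [-0.73, 0.69, 0, 0, 0, 0],
])

```text
time: 10.15
tool_pos: [0.6115, -0.1952, 0.106]
tool_rot: [3.141, -0.0, 2.946]
contact_force: [-0.3, -0.6, 0.1]
opening: 0.0642
grip_force: 0.0
```

move_arm([
  [-0.36, 0.34, 0, 0, 0, 0],
  [-0.74, 0.69, 0, 0, 0, 0],
  [-0.74, 0.69, 0, 0, 0, 0],
  [-0.74, 0.69, 0, 0, 0, 0],
  [-0.74, 0.69, 0, 0, 0, 0],
])

```text
time: 10.78
tool_pos: [0.6951, -0.1453, 0.1072]
tool_rot: [-3.141, -0.001, 2.941]
contact_force: [0.5, -0.1, 1.1]
opening: 0.0643
grip_force: 0.0
```

```bash
python3 plan.py 698.3 -145.2 7 168.7
python3 - <<'E'
from cell import robot
from fuse import *
c=robot.read_camera("scene");cv2.imwrite("pics/s2.png",cv2.resize(c["image"][170:330,180:380,::-1],None,fx=4,fy=3.75))
P,C,k=fused([c]);q=P[near(P,440,-302,60,35,60)];print("block on mat",mr(q))
E
```

```text
target (698.3, -145.2, 7.0, 168.7) rz -0.0010 shift [-0.031  0.008  1.002]
t 10.78 [ 0.6983 -0.1452  0.007 ] now [ 0.6951 -0.1453  0.1072] [-1.800e+02 -1.000e-01  1.685e+02] q [-0.31  0.78  1.09 -0.    1.27 -1.68] F [ 0.5 -0.1  1.1] op 0.0643 0.0
block on mat [ 465.5 -306.8   45.    15.    66.3]
```

View pics/s2.png

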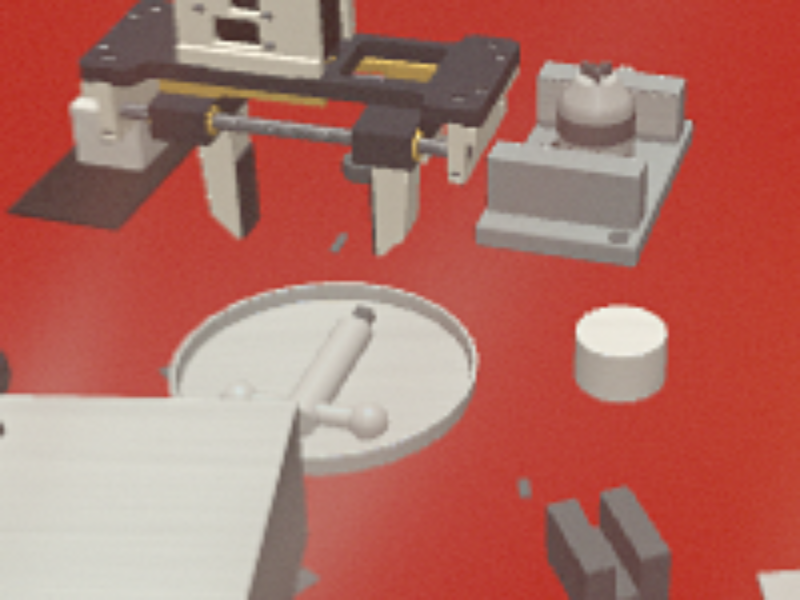

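The hand is centred over the key: its fingertips (240,235 and 385,250) straddle the shaft below (335,350), and the block sits on the mat behind it at (110,140).

move_arm([
  [-0.03, 0.01, 0.25, 0, 0, 0],
  [-0.03, 0.01, 0.5, 0, 0, 0],
  [-0.03, 0.01, 0.7, 0, 0, 0],
  [-0.03, 0.01, 0.85, 0, 0, 0],
  [-0.03, 0.01, 0.94, 0, 0, 0],
  [-0.03, 0.01, 0.99, 0, 0, 0],
  [-0.03, 0.01, 0.99, 0, 0, 0],
  [-0.03, 0.01, 0.99, 0, 0, 0],
])

```text
time: 11.82
tool_pos: [0.7, -0.1436, 0.0089]
tool_rot: [-3.142, 0.001, 2.943]
contact_force: [0.0, 0.0, 0.5]
opening: 0.0642
grip_force: 0.0
```

move_arm([
  [0, 0, 0, 0, 0, 0],
  [0, 0, 0, 0, 0, 0],
  [0, 0, 0, 0, 0, 0],
  [0, 0, 0, 0, 0, 0],
  [0, 0, 0, 0, 0, 0],
  [0, 0, 0, 0, 0, 0],
  [0, 0, 0, 0, 0, 0],
], fingers=-1, newtons=40)

```text
time: 12.7
tool_pos: [0.6996, -0.1437, 0.0082]
tool_rot: [-3.141, 0.0, 2.943]
contact_force: [-0.5, -1.8, -0.5]
opening: 0.0188
grip_force: 40.0
```

move_arm([
  [0, 0, -0.1, 0, 0, 0],
  [0, 0, -0.3, 0, 0, 0],
  [0, 0, -0.6, 0, 0, 0],
  [0, 0, -0.8, 0, 0, 0],
  [0, 0, -0.8, 0, 0, 0],
  [0, 0, -0.8, 0, 0, 0],
])

```text
time: 13.45
tool_pos: [0.6991, -0.1432, 0.0879]
tool_rot: [3.141, -0.001, 2.943]
contact_force: [0.3, 0.1, -3.1]
opening: 0.0188
grip_force: 40.0
```

```bash
python3 plan.py 683.5 181.3 90 175.2 683.5 181.3 9 175.2
python3 - <<'E'
from cell import robot
import cv2
c=robot.read_camera("scene");cv2.imwrite("pics/s3.png",cv2.resize(c["image"][170:330,180:380,::-1],None,fx=4,fy=3.75))
E
```

```text
target (683.5, 181.3, 90.0, 175.2) rz -0.0365 shift [ 0.427  3.221 -0.021]
target (683.5, 181.3, 9.0, 175.2) rz -0.0000 shift [0.   0.   0.81]
t 13.45 [0.6835 0.1813 0.009 ] now [ 0.6991 -0.1432  0.0879] [180.   -0.  168.6] q [-0.31  0.81  1.09  0.    1.24 -1.68] F [ 0.3  0.1 -3.1] op 0.0188 39.99878168106079
```

View pics/s3.png

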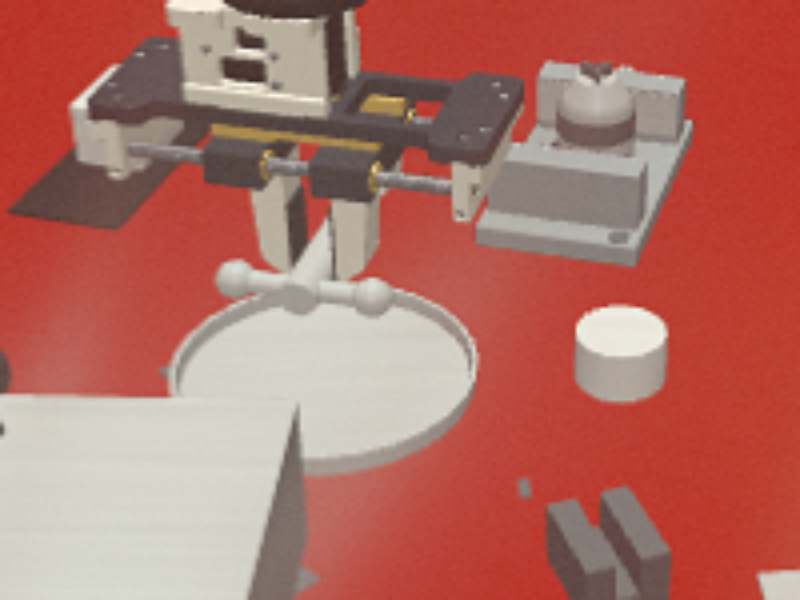

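move_arm([
  [0, 0, 0, 0, 0, -0.0365],
  [0, 0, 0, 0, 0, -0.0365],
])

```text
time: 13.75
tool_pos: [0.699, -0.1433, 0.087]
tool_rot: [3.141, -0.002, 3.057]
contact_force: [-0.5, 0.0, -2.6]
opening: 0.0186
grip_force: 40.0
```

move_arm([
  [0.05, 0.35, 0, 0, 0, 0],
  [0.1, 0.8, 0, 0, 0, 0],
  [0.1, 0.8, 0, 0, 0, 0],
])

```text
time: 14.12
tool_pos: [0.6958, -0.0591, 0.0876]
tool_rot: [3.14, -0.002, 3.059]
contact_force: [-0.9, -0.5, -2.8]
opening: 0.0189
grip_force: 40.0
```

move_arm([
  [0.05, 0.4, 0, 0, 0, 0],
  [0.1, 0.8, 0, 0, 0, 0],
])

```text
time: 14.38
tool_pos: [0.6929, 0.0175, 0.0877]
tool_rot: [-3.141, -0.001, 3.054]
contact_force: [0.4, 0.6, -2.2]
opening: 0.0189
grip_force: 40.0
```

move_arm([
  [0.05, 0.4, 0, 0, 0, 0],
  [0.1, 0.8, 0, 0, 0, 0],
])

```text
time: 14.62
tool_pos: [0.6897, 0.0986, 0.0877]
tool_rot: [-3.141, -0.001, 3.055]
contact_force: [-0.1, 0.1, -2.1]
opening: 0.0191
grip_force: 40.0
```

move_arm([
  [0.05, 0.4, 0, 0, 0, 0],
  [0.11, 0.82, 0, 0, 0, 0],
  [0.11, 0.82, 0, 0, 0, 0],
  [0.11, 0.82, 0, 0, 0, 0],
  [0.11, 0.82, 0, 0, 0, 0],
  [0.11, 0.82, 0, 0, 0, 0],
])

```text
time: 15.38
tool_pos: [0.686, 0.1795, 0.0882]
tool_rot: [-3.142, 0.0, 3.056]
contact_force: [-0.6, 0.2, -2.9]
opening: 0.0189
grip_force: 40.0
```

```bash
python3 plan.py 684.5 181.2 10 175.2
python3 - <<'E'
from cell import robot
from fuse import *
c=robot.read_camera("scene");P,C,k=fused([c])
q=P[near(P,725,180,70,78,112)];d=rot(q,[684.5,181.2],-4.8);f=d[d[:,0]>15];print(len(f),np.percentile(f,[1,5,95,99],axis=0).T.round(1), mr(q[d[:,0]>15]))
E
```

```text
target (684.5, 181.2, 10.0, 175.2) rz -0.0006 shift [0.016 0.015 0.782]
t 15.38 [0.6845 0.1812 0.01  ] now [0.686  0.1795 0.0882] [-180.     0.   175.1] q [ 0.15  0.8   1.11 -0.    1.23 -1.34] F [-0.6  0.2 -2.9] op 0.0189 39.99831140041351
419 [[ 15.3  17.1  37.7  39. ]
 [-44.1 -39.7  34.7  39. ]] [711.8 176.4  84.8  25.1  85.4]
```

move_arm([
  [0.02, 0.02, 0.25, 0, 0, 0],
  [0.02, 0.02, 0.45, 0, 0, 0],
  [0.02, 0.02, 0.6, 0, 0, 0],
  [0.02, 0.02, 0.7, 0, 0, 0],
  [0.02, 0.02, 0.75, 0, 0, 0],
  [0.02, 0.02, 0.78, 0, 0, 0],
  [0.02, 0.02, 0.78, 0, 0, 0],
  [0.02, 0.02, 0.78, 0, 0, 0],
  [0.02, 0.02, 0.78, 0, 0, 0],
])

```text
time: 16.55
tool_pos: [0.6841, 0.1831, 0.0107]
tool_rot: [3.141, 0.001, 3.058]
contact_force: [-0.1, -0.8, -2.9]
opening: 0.0193
grip_force: 40.0
```

move_arm([
  [0, 0, 0, 0, 0, 0],
  [0, 0, 0, 0, 0, 0],
  [0, 0, 0, 0, 0, 0],
  [0, 0, 0, 0, 0, 0],
], fingers=-0.1)

```text
time: 17.05
tool_pos: [0.6839, 0.183, 0.0103]
tool_rot: [3.141, 0.0, 3.058]
contact_force: [0.1, -0.5, 0.7]
opening: 0.0412
grip_force: 0.0
```

move_arm([
  [0, 0, -0.3, 0, 0, 0],
  [0, 0, -0.7, 0, 0, 0],
  [0, 0, -1.0, 0, 0, 0],
  [0, 0, -1.0, 0, 0, 0],
  [0, 0, -1.0, 0, 0, 0],
], fingers=-0.1)

```text
time: 17.68
tool_pos: [0.6832, 0.1829, 0.1091]
tool_rot: [-3.141, -0.002, 3.058]
contact_force: [0.8, 0.4, -1.1]
opening: 0.0412
grip_force: 0.0
```

```bash
python3 plan.py 470.6 -15 145 167.1 470.6 -15 45 167.1
```

```text
target (470.6, -15.0, 145.0, 167.1) rz 0.0450 shift [ 1.631 -2.404 -0.359]
target (470.6, -15.0, 45.0, 167.1) rz -0.0000 shift [0. 0. 1.]
t 17.68 [ 0.4706 -0.015   0.045 ] now [0.6832 0.1829 0.1091] [-1.800e+02 -1.000e-01  1.752e+02] q [ 0.15  0.78  1.09  0.    1.27 -1.33] F [ 0.8  0.4 -1.1] op 0.0412 0.0
```

move_arm([
  [0, 0, 0, 0, 0, 0.045],
  [0, 0, 0, 0, 0, 0.045],
], fingers=0.75)

```text
time: 17.92
tool_pos: [0.683, 0.1828, 0.1083]
tool_rot: [-3.14, -0.003, 2.917]
contact_force: [0.2, 0.6, -0.7]
opening: 0.0567
grip_force: 0.0
```

move_arm([
  [0.25, -0.35, -0.2, 0, 0, 0],
  [0.54, -0.8, -0.36, 0, 0, 0],
  [0.54, -0.8, -0.36, 0, 0, 0],
])

```text
time: 18.3
tool_pos: [0.6113, 0.1151, 0.1467]
tool_rot: [-3.141, -0.001, 2.917]
contact_force: [1.2, 0.1, -0.9]
opening: 0.0802
grip_force: 0.0
```

move_arm([
  [0.27, -0.4, 0, 0, 0, 0],
  [0.54, -0.8, 0, 0, 0, 0],
  [0.54, -0.8, 0, 0, 0, 0],
])

```text
time: 18.68
tool_pos: [0.5412, 0.0501, 0.1455]
tool_rot: [-3.141, -0.002, 2.916]
contact_force: [-0.2, 0.9, -0.0]
opening: 0.0802
grip_force: 0.0
```

move_arm([
  [0.27, -0.4, 0, 0, 0, 0],
  [0.55, -0.8, 0, 0, 0, 0],
  [0.55, -0.8, 0, 0, 0, 0],
  [0.55, -0.8, 0, 0, 0, 0],
  [0.55, -0.8, 0, 0, 0, 0],
])

```text
time: 19.3
tool_pos: [0.4727, -0.0138, 0.1461]
tool_rot: [3.141, 0.001, 2.918]
contact_force: [0.1, 1.2, 0.5]
opening: 0.0801
grip_force: 0.0
```

```bash
python3 plan.py 470.6 -15 31 167.1
python3 - <<'E'
from cell import robot
from fuse import *
c=robot.read_camera("scene");P,C,k=fused([c])
q=P[near(P,685,180,62,14,34)];print("key",len(q),mr(q))
q=q[abs(rot(q,[671.5,182.3],-4.8)).max(1)<60];d=rot(q,[671.5,182.3],-4.8);print(np.percentile(d,[1,99],axis=0).T.round(1))
cv2.imwrite("pics/s4.png",cv2.resize(c["image"][150:310,280:480,::-1],None,fx=4,fy=3.75))
E
```

```text
target (470.6, -15.0, 31.0, 167.1) rz 0.0005 shift [ 0.017 -0.016  1.151]
t 19.30 [ 0.4706 -0.015   0.031 ] now [ 0.4727 -0.0138  0.1461] [180.    0.  167.2] q [-0.19  0.33  1.78  0.    1.02 -1.54] F [0.1 1.2 0.5] op 0.0801 0.0
key 536 [690.6 171.7 117.1  80.   19.1]
[[-42.5  49.7]
 [-40.1  42. ]]
```

View pics/s4.png

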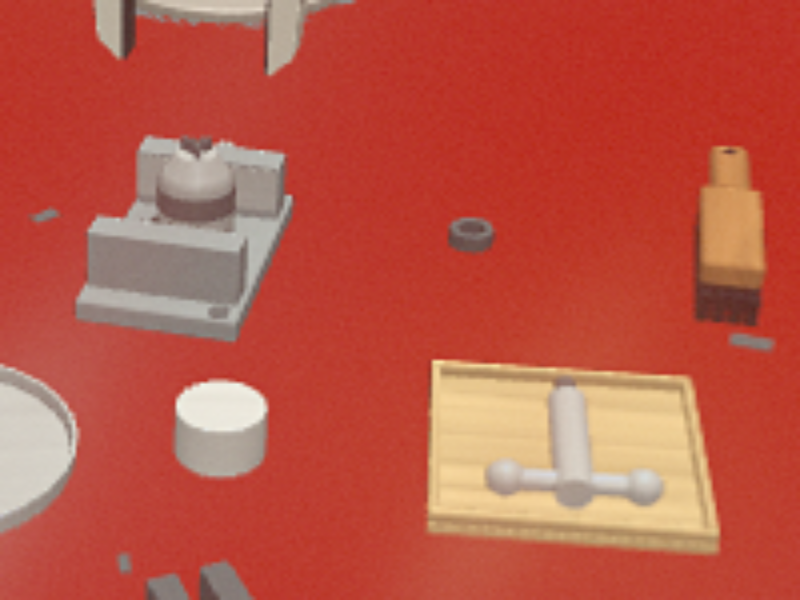

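The key lies centred in the tray (570,440), and the open fingers (115,50 and 285,65) are above the chuck at (195,180).

move_arm([
  [0.02, -0.02, 0.2, 0, 0, 0],
  [0.02, -0.02, 0.4, 0, 0, 0],
  [0.02, -0.02, 0.4, 0, 0, 0],
])

```text
time: 19.73
tool_pos: [0.4685, -0.0154, 0.1051]
tool_rot: [3.141, -0.003, 2.917]
contact_force: [-0.0, -0.1, 0.1]
opening: 0.0806
grip_force: 0.0
```

move_arm([
  [0, 0, 0.2, 0, 0, 0],
  [0, 0, 0.4, 0, 0, 0],
  [0, 0, 0.6, 0, 0, 0],
  [0, 0, 0.7, 0, 0, 0],
  [0, 0, 0.75, 0, 0, 0],
  [0, 0, 0.75, 0, 0, 0],
  [0, 0, 0.75, 0, 0, 0],
])

```text
time: 20.6
tool_pos: [0.4694, -0.0161, 0.0318]
tool_rot: [3.141, 0.001, 2.916]
contact_force: [0.6, 0.0, 0.1]
opening: 0.0801
grip_force: 0.0
```

move_arm([
  [0, 0, 0, 0, 0, 0],
  [0, 0, 0, 0, 0, 0],
  [0, 0, 0, 0, 0, 0],
  [0, 0, 0, 0, 0, 0],
  [0, 0, 0, 0, 0, 0],
  [0, 0, 0, 0, 0, 0],
  [0, 0, 0, 0, 0, 0],
], fingers=-1, newtons=45)

```text
time: 21.48
tool_pos: [0.4691, -0.0159, 0.0313]
tool_rot: [3.141, 0.0, 2.916]
contact_force: [0.9, 1.8, 0.3]
opening: 0.0452
grip_force: 45.0
```

move_arm([
  [0, 0, -0.1, 0, 0, 0],
  [0, 0, -0.3, 0, 0, 0],
  [0, 0, -0.6, 0, 0, 0],
  [0, 0, -0.9, 0, 0, 0],
  [0, 0, -0.9, 0, 0, 0],
  [0, 0, -0.9, 0, 0, 0],
  [0, 0, -0.9, 0, 0, 0],
])

```text
time: 22.35
tool_pos: [0.468, -0.0159, 0.1199]
tool_rot: [-3.142, -0.003, 2.916]
contact_force: [0.2, 0.3, -4.2]
opening: 0.0449
grip_force: 45.0
```

```bash
python3 plan.py 682.4 -147.9 120 167.1 682.4 -147.9 20 167.1;  python3 - <<'E'
from cell import robot
from fuse import *
c=robot.read_camera("scene");P,C,k=fused([c])
q=P[near(P,480,-15,60,85,200)&(P[:,0]>472)];
for z in range(90,190,6):
    s=q[(q[:,2]>=z)&(q[:,2]<z+6)]
    if len(s)>4: print(z,len(s),s[:,0].max().round(1),np.percentile(s[:,1],[2,98]).round(1))
cv2.imwrite("pics/s5.png",cv2.resize(c["image"][110:270,230:430,::-1],None,fx=4,fy=3.75))
E
```

```text
target (682.4, -147.9, 120.0, 167.1) rz -0.0000 shift [-2.385e+00 -8.080e-01 -1.000e-03]
target (682.4, -147.9, 20.0, 167.1) rz -0.0000 shift [0. 0. 1.]
t 22.35 [ 0.6824 -0.1479  0.02  ] now [ 0.468  -0.0159  0.1199] [-180.    -0.2  167.1] q [-0.2   0.36  1.82  0.    0.96 -1.54] F [ 0.2  0.3 -4.2] op 0.0449 44.998962586301374
102 12 492.5 [-29.2   0.8]
108 45 493.9 [-37.    4.5]
114 42 493.0 [-35.    2.6]
```

View pics/s5.png

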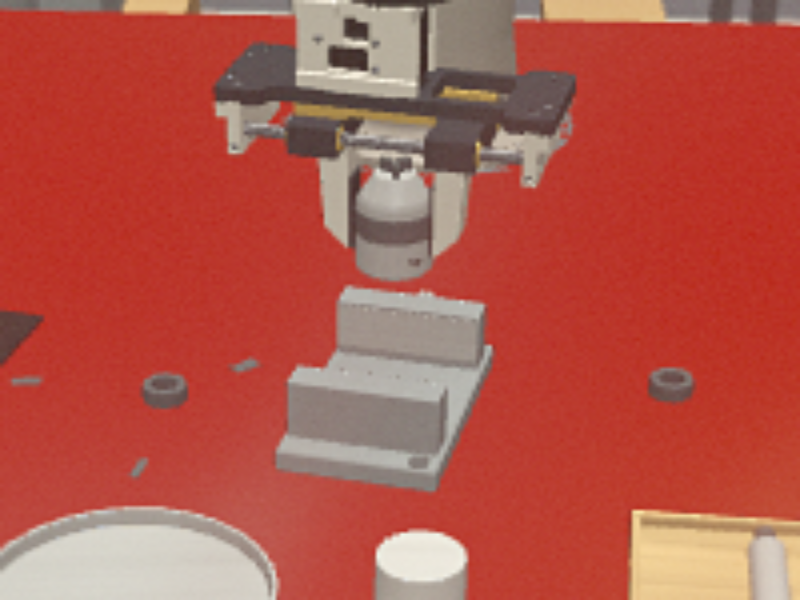

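The chuck hangs upright in the fingers (395,220), the vise is empty. On to the dish.

move_arm([
  [-0.35, -0.12, 0, 0, 0, 0],
  [-0.79, -0.27, 0, 0, 0, 0],
  [-0.79, -0.27, 0, 0, 0, 0],
])

```text
time: 22.78
tool_pos: [0.542, -0.0617, 0.1201]
tool_rot: [-3.141, 0.001, 2.915]
contact_force: [-0.4, 0.1, -3.8]
opening: 0.0448
grip_force: 45.0
```

move_arm([
  [-0.4, -0.13, 0, 0, 0, 0],
  [-0.79, -0.27, 0, 0, 0, 0],
  [-0.79, -0.27, 0, 0, 0, 0],
])

```text
time: 23.15
tool_pos: [0.6118, -0.1051, 0.1197]
tool_rot: [-3.141, -0.001, 2.915]
contact_force: [-0.7, 0.4, -4.3]
opening: 0.0451
grip_force: 45.0
```

move_arm([
  [-0.4, -0.13, 0, 0, 0, 0],
  [-0.79, -0.27, 0, 0, 0, 0],
  [-0.79, -0.27, 0, 0, 0, 0],
  [-0.79, -0.27, 0, 0, 0, 0],
  [-0.79, -0.27, 0, 0, 0, 0],
])

```text
time: 23.78
tool_pos: [0.6808, -0.1469, 0.1211]
tool_rot: [3.141, -0.002, 2.917]
contact_force: [0.5, 0.1, -3.5]
opening: 0.045
grip_force: 45.0
```

```bash
python3 plan.py 681 -147.6 20.5 167.1
```

```text
target (681.0, -147.6, 20.5, 167.1) rz 0.0002 shift [-0.003 -0.007  1.006]
t 23.77 [ 0.681  -0.1476  0.0205] now [ 0.6808 -0.1469  0.1211] [ 1.800e+02 -1.000e-01  1.671e+02] q [-0.32  0.75  1.12  0.    1.28 -1.67] F [ 0.5  0.1 -3.5] op 0.0450 44.999163189722395
```

move_arm([
  [0, 0, 0.25, 0, 0, 0],
  [0, 0, 0.5, 0, 0, 0],
  [0, 0, 0.7, 0, 0, 0],
  [0, 0, 0.85, 0, 0, 0],
  [0, 0, 0.95, 0, 0, 0],
  [0, 0, 0.95, 0, 0, 0],
  [0, 0, 0.95, 0, 0, 0],
  [0, 0, 0.95, 0, 0, 0],
])

```text
time: 24.78
tool_pos: [0.6824, -0.1481, 0.0271]
tool_rot: [-3.142, 0.002, 2.916]
contact_force: [0.5, -0.3, -3.9]
opening: 0.0451
grip_force: 45.0
```

```bash
python3 plan.py 681 -147.6 19.5 167.1
```

```text
target (681.0, -147.6, 19.5, 167.1) rz -0.0000 shift [0.015 0.002 0.076]
t 24.77 [ 0.681  -0.1476  0.0195] now [ 0.6824 -0.1481  0.0271] [-1.800e+02  1.000e-01  1.671e+02] q [-0.32  0.84  1.2   0.    1.09 -1.67] F [ 0.5 -0.3 -3.9] op 0.0451 44.998986874580496
```

move_arm([
  [0.01, 0, 0.03, 0, 0, 0],
  [0.01, 0, 0.06, 0, 0, 0],
  [0.01, 0, 0.072, 0, 0, 0],
  [0.01, 0, 0.072, 0, 0, 0],
  [0.01, 0, 0.072, 0, 0, 0],
])

```text
time: 25.4
tool_pos: [0.6808, -0.1476, 0.0194]
tool_rot: [3.142, -0.0, 2.916]
contact_force: [-3.5, 1.1, 0.9]
opening: 0.0448
grip_force: 45.0
```

move_arm([
  [0, 0, 0, 0, 0, 0],
  [0, 0, 0, 0, 0, 0],
  [0, 0, 0, 0, 0, 0],
  [0, 0, 0, 0, 0, 0],
  [0, 0, 0, 0, 0, 0],
], fingers=0.7)

```text
time: 26.02
tool_pos: [0.681, -0.1477, 0.019]
tool_rot: [3.142, 0.0, 2.916]
contact_force: [0.4, -0.2, 0.6]
opening: 0.078
grip_force: 0.0
```

move_arm([
  [0, 0, -0.3, 0, 0, 0],
  [0, 0, -0.7, 0, 0, 0],
  [0, 0, -1.0, 0, 0, 0],
  [0, 0, -1.0, 0, 0, 0],
  [0, 0, -1.0, 0, 0, 0],
])

```text
time: 26.65
tool_pos: [0.6803, -0.1475, 0.1178]
tool_rot: [3.141, -0.002, 2.916]
contact_force: [-0.6, -0.4, -0.0]
opening: 0.0777
grip_force: 0.0
```

```bash
python3 plan.py 439.9 -303.4 117 166.5 439.9 -303.4 17.3 166.5
```

```text
target (439.9, -303.4, 117.0, 166.5) rz 0.0033 shift [ 1.973 -2.077  0.008]
target (439.9, -303.4, 17.3, 166.5) rz -0.0000 shift [0.    0.    0.997]
t 26.65 [ 0.4399 -0.3034  0.0173] now [ 0.6803 -0.1475  0.1178] [ 1.800e+02 -1.000e-01  1.671e+02] q [-0.32  0.75  1.13  0.    1.27 -1.67] F [-0.6 -0.4 -0. ] op 0.0777 0.0
```

move_arm([
  [0.3, -0.3, 0, 0, 0, 0.003],
  [0.66, -0.69, 0, 0, 0, 0.003],
  [0.66, -0.69, 0, 0, 0, 0.003],
], fingers=0.5)

```text
time: 27.02
tool_pos: [0.5977, -0.2016, 0.1172]
tool_rot: [3.141, -0.005, 2.904]
contact_force: [-0.3, 0.7, 0.5]
opening: 0.0691
grip_force: 0.0
```

move_arm([
  [0.33, -0.35, 0, 0, 0, 0],
  [0.66, -0.69, 0, 0, 0, 0],
  [0.66, -0.69, 0, 0, 0, 0],
])

```text
time: 27.4
tool_pos: [0.5191, -0.2528, 0.118]
tool_rot: [3.141, -0.002, 2.904]
contact_force: [0.8, 0.2, -0.2]
opening: 0.0689
grip_force: 0.0
```

move_arm([
  [0.33, -0.35, 0, 0, 0, 0],
  [0.66, -0.69, 0, 0, 0, 0],
  [0.66, -0.69, 0, 0, 0, 0],
  [0.66, -0.69, 0, 0, 0, 0],
  [0.66, -0.69, 0, 0, 0, 0],
])

```text
time: 28.02
tool_pos: [0.442, -0.3029, 0.1187]
tool_rot: [3.141, 0.0, 2.909]
contact_force: [0.7, -0.9, -0.2]
opening: 0.069
grip_force: 0.0
```

```bash
python3 plan.py 439.9 -303.4 17.3 166.5;python3 - <<'E'
from cell import robot
from fuse import *
cs=[robot.read_camera(n) for n in("scene","top")]
for c in cs:
    P,C,k=fused([c])
    q=P[near(P,682,-148,45,20,49)];
    if len(q): print("chuck",len(q),np.percentile(q,[1,99],axis=0).round(1).tolist())
    q=P[near(P,682,-148,45,53,90)]
    if len(q): print("chuck upper",len(q),np.percentile(q,[1,99],axis=0).round(1).tolist())
    q=P[near(P,440,-302,60,25,60)];print("block",len(q),mr(q) if len(q) else 0)
a=cv2.resize(cs[0]["image"][150:310,160:360,::-1],None,fx=4,fy=3.75)
cv2.imwrite("pics/s6.png",a)
E
```

```text
target (439.9, -303.4, 17.3, 166.5) rz 0.0008 shift [ 0.019 -0.009  1.014]
t 28.02 [ 0.4399 -0.3034  0.0173] now [ 0.442  -0.3029  0.1187] [180.    0.  166.6] q [-0.74  0.47  1.65  0.    1.02 -2.08] F [ 0.7 -0.9 -0.2] op 0.0690 0.0
chuck 270 [[681.5, -169.4, 20.6], [706.5, -124.2, 48.8]]
chuck upper 254 [[675.1, -165.3, 53.3], [703.3, -127.1, 76.3]]
block 409 [ 439.9 -299.2   68.    45.   -16.6]
chuck 78 [[657.0, -169.2, 20.9], [704.1, -125.5, 48.9]]
chuck upper 197 [[661.7, -167.0, 53.3], [698.9, -129.4, 77.0]]
block 42 [ 442.2 -293.    62.9   10.6  -42.1]
```

View pics/s6.png

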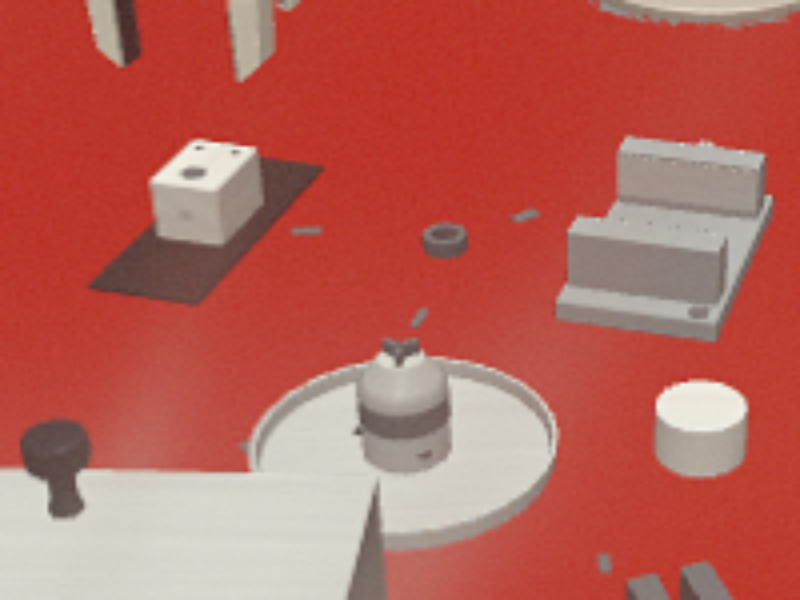

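The chuck stands upright mid-dish (405,430); the block is on the mat (205,190), with the fingers above it.

move_arm([
  [0.01, -0.01, 0.25, 0, 0, 0],
  [0.01, -0.01, 0.5, 0, 0, 0],
  [0.01, -0.01, 0.75, 0, 0, 0],
  [0.01, -0.01, 0.9, 0, 0, 0],
  [0.01, -0.01, 1.0, 0, 0, 0],
  [0.01, -0.01, 1.0, 0, 0, 0],
  [0.01, -0.01, 1.0, 0, 0, 0],
])

```text
time: 29.0
tool_pos: [0.44, -0.3048, 0.0197]
tool_rot: [-3.141, 0.001, 2.907]
contact_force: [-0.5, -0.1, -0.4]
opening: 0.0687
grip_force: 0.0
```

move_arm([
  [0, 0, 0, 0, 0, 0],
  [0, 0, 0, 0, 0, 0],
  [0, 0, 0, 0, 0, 0],
  [0, 0, 0, 0, 0, 0],
  [0, 0, 0, 0, 0, 0],
  [0, 0, 0, 0, 0, 0],
], fingers=-1, newtons=30)

```text
time: 29.75
tool_pos: [0.4396, -0.3044, 0.0192]
tool_rot: [3.141, 0.0, 2.907]
contact_force: [-0.8, 1.2, 5.2]
opening: 0.044
grip_force: 30.0
```

move_arm([
  [0, 0, -0.2, 0, 0, 0],
  [0, 0, -0.6, 0, 0, 0],
  [0, 0, -1.0, 0, 0, 0],
  [0, 0, -1.0, 0, 0, 0],
  [0, 0, -1.0, 0, 0, 0],
])

```text
time: 30.38
tool_pos: [0.4387, -0.3039, 0.1176]
tool_rot: [3.14, -0.002, 2.907]
contact_force: [-0.5, 0.4, -3.3]
opening: 0.0437
grip_force: 30.0
```

```bash
python3 plan.py 478.6 -18.5 117 167.1 478.6 -18.5 30 167.1;python3 - <<'E'
from cell import robot
from fuse import *
c=robot.read_camera("scene");P,C,k=fused([c]);s=robot.observe();t=s["tool_pos"]*1000
q=P[near(P,t[0],t[1],60,t[2]-11,t[2]+25)];d=rot(q,t[:2],-13.5);print(len(q),np.percentile(d,[1,3,97,99],axis=0).T.round(1))
P=P[near(P,476,-18,110,51,61)];
d=rot(P,[476.6,-18.1],-12.9)
for m in(d[:,0]>20,d[:,0]<-20):print("jaw",np.percentile(d[m],[1,3,50,97,99],axis=0).T.round(1).tolist(),mr(P[m]))
E
```

```text
target (478.6, -18.5, 117.0, 167.1) rz -0.0030 shift [0.249 2.871 0.006]
target (478.6, -18.5, 30.0, 167.1) rz -0.0000 shift [0.   0.   0.87]
t 30.38 [ 0.4786 -0.0185  0.03  ] now [ 0.4387 -0.3039  0.1176] [ 1.799e+02 -1.000e-01  1.666e+02] q [-0.75  0.47  1.65 -0.    1.02 -2.09] F [-0.5  0.4 -3.3] op 0.0437 29.999603927135468
132 [[-27.6 -22.4  31.7  32.4]
 [-21.1 -19.2  23.9  24.3]]
jaw [[42.3, 43.7, 57.5, 66.6, 67.5], [-42.8, -41.6, 0.9, 43.4, 44.9]] [530.5 -29.4  88.7  26.2  75.5]
jaw [[-65.1, -62.9, -47.8, -38.2, -37.6], [-43.5, -41.6, 2.0, 44.2, 45.2]] [426.9  -6.6  91.2  29.6  74.7]
```

move_arm([
  [0, 0, 0, 0, 0, -0.003],
  [0, 0, 0, 0, 0, -0.003],
])

```text
time: 30.68
tool_pos: [0.4392, -0.3042, 0.118]
tool_rot: [3.141, -0.001, 2.917]
contact_force: [-0.1, -0.4, -3.1]
opening: 0.0437
grip_force: 30.0
```

move_arm([
  [0.04, 0.4, 0, 0, 0, 0],
  [0.08, 0.95, 0, 0, 0, 0],
  [0.08, 0.95, 0, 0, 0, 0],
])

```text
time: 31.05
tool_pos: [0.4527, -0.2067, 0.1186]
tool_rot: [3.14, -0.002, 2.92]
contact_force: [0.4, -0.7, -3.0]
opening: 0.0438
grip_force: 30.0
```

move_arm([
  [0.04, 0.45, 0, 0, 0, 0],
  [0.08, 0.95, 0, 0, 0, 0],
  [0.08, 0.95, 0, 0, 0, 0],
])

```text
time: 31.42
tool_pos: [0.4664, -0.1136, 0.1188]
tool_rot: [3.141, -0.001, 2.92]
contact_force: [-0.6, -0.4, -3.0]
opening: 0.044
grip_force: 30.0
```

move_arm([
  [0.04, 0.45, 0, 0, 0, 0],
  [0.09, 0.97, 0, 0, 0, 0],
  [0.09, 0.97, 0, 0, 0, 0],
  [0.09, 0.97, 0, 0, 0, 0],
  [0.09, 0.97, 0, 0, 0, 0],
])

```text
time: 32.05
tool_pos: [0.4793, -0.0207, 0.1189]
tool_rot: [-3.141, 0.0, 2.914]
contact_force: [-0.3, -1.2, -2.7]
opening: 0.0438
grip_force: 30.0
```

move_arm([
  [0, 0, 0.15, 0, 0, 0],
  [0, 0, 0.3, 0, 0, 0],
  [0, 0, 0.3, 0, 0, 0],
  [0, 0, 0.3, 0, 0, 0],
])

```text
time: 32.55
tool_pos: [0.4796, -0.0199, 0.0895]
tool_rot: [3.142, 0.001, 2.915]
contact_force: [-0.0, -0.0, -2.2]
opening: 0.0439
grip_force: 30.0
```

```bash
python3 plan.py 478.3 -18.3 33.2 167.1
```

```text
target (478.3, -18.3, 33.2, 167.1) rz -0.0004 shift [0.016 0.013 0.563]
t 32.55 [ 0.4783 -0.0183  0.0332] now [ 0.4796 -0.0199  0.0895] [180.   0. 167.] q [-0.2   0.43  1.83 -0.    0.88 -1.55] F [-0.  -0.  -2.2] op 0.0439 29.999564588069916
```

move_arm([
  [0.016, 0.01, 0.1, 0, 0, 0],
  [0.016, 0.01, 0.2, 0, 0, 0],
  [0.016, 0.01, 0.3, 0, 0, 0],
  [0.016, 0.01, 0.4, 0, 0, 0],
  [0.016, 0.01, 0.48, 0, 0, 0],
  [0.016, 0.01, 0.53, 0, 0, 0],
  [0.016, 0.01, 0.56, 0, 0, 0],
  [0.016, 0.01, 0.56, 0, 0, 0],
  [0.016, 0.01, 0.56, 0, 0, 0],
])

```text
time: 33.67
tool_pos: [0.4781, -0.0178, 0.0332]
tool_rot: [3.141, 0.001, 2.916]
contact_force: [0.0, 0.2, -2.6]
opening: 0.044
grip_force: 30.0
```

move_arm([
  [0, 0, 0, 0, 0, 0],
  [0, 0, 0, 0, 0, 0],
  [0, 0, 0, 0, 0, 0],
  [0, 0, 0, 0, 0, 0],
  [0, 0, 0, 0, 0, 0],
], fingers=0.4)

```text
time: 34.3
tool_pos: [0.4779, -0.0178, 0.033]
tool_rot: [3.141, 0.0, 2.916]
contact_force: [0.4, 0.1, 0.2]
opening: 0.064
grip_force: 0.0
```

move_arm([
  [0, 0, -0.3, 0, 0, 0],
  [0, 0, -0.7, 0, 0, 0],
  [0, 0, -1.0, 0, 0, 0],
  [0, 0, -1.0, 0, 0, 0],
  [0, 0, -1.0, 0, 0, 0],
])

```text
time: 34.92
tool_pos: [0.4773, -0.0177, 0.1323]
tool_rot: [3.142, -0.001, 2.916]
contact_force: [-0.5, 1.1, 0.6]
opening: 0.0642
grip_force: 0.0
```

```bash
python3 plan.py 447 308 132 169.5 447 308 10 169.5
```

```text
target (447.0, 308.0, 132.0, 169.5) rz -0.0133 shift [8.920e-01 3.147e+00 3.000e-03]
target (447.0, 308.0, 10.0, 169.5) rz -0.0000 shift [0.   0.   1.22]
t 34.92 [0.447 0.308 0.01 ] now [ 0.4773 -0.0177  0.1323] [ 1.800e+02 -1.000e-01  1.671e+02] q [-0.2   0.36  1.79  0.    1.   -1.54] F [-0.5  1.1  0.6] op 0.0642 0.0
```

move_arm([
  [0, 0, 0, 0, 0, -0.0145],
  [0, 0, 0, 0, 0, -0.0145],
])

```text
time: 35.17
tool_pos: [0.4772, -0.0177, 0.1318]
tool_rot: [3.141, -0.003, 2.961]
contact_force: [-0.5, -0.4, -0.8]
opening: 0.0645
grip_force: 0.0
```

move_arm([
  [0.08, 0.35, 0, 0, 0, 0],
  [0.165, 0.79, 0, 0, 0, 0],
  [0.165, 0.79, 0, 0, 0, 0],
])

```text
time: 35.55
tool_pos: [0.475, 0.065, 0.1322]
tool_rot: [3.141, -0.002, 2.964]
contact_force: [-0.4, 0.3, 0.8]
opening: 0.0647
grip_force: 0.0
```

move_arm([
  [0.08, 0.4, 0, 0, 0, 0],
  [0.165, 0.79, 0, 0, 0, 0],
  [0.165, 0.79, 0, 0, 0, 0],
])

```text
time: 35.92
tool_pos: [0.4733, 0.1447, 0.1324]
tool_rot: [-3.141, -0.001, 2.964]
contact_force: [0.5, -0.2, -0.5]
opening: 0.0644
grip_force: 0.0
```

move_arm([
  [0.08, 0.4, 0, 0, 0, 0],
  [0.165, 0.79, 0, 0, 0, 0],
  [0.165, 0.79, 0, 0, 0, 0],
])

```text
time: 36.3
tool_pos: [0.4715, 0.2247, 0.1325]
tool_rot: [-3.141, -0.0, 2.964]
contact_force: [0.0, -0.4, -0.1]
opening: 0.0643
grip_force: 0.0
```

move_arm([
  [0.08, 0.4, 0, 0, 0, 0],
  [0.165, 0.78, 0, 0, 0, 0],
  [0.165, 0.78, 0, 0, 0, 0],
  [0.165, 0.78, 0, 0, 0, 0],
  [0.165, 0.78, 0, 0, 0, 0],
])

```text
time: 36.92
tool_pos: [0.4696, 0.3023, 0.133]
tool_rot: [-3.141, -0.0, 2.96]
contact_force: [-0.1, 0.1, 0.5]
opening: 0.0643
grip_force: 0.0
```

```bash
python3 plan.py 469 304 14.5 169.7
python3 - <<'E'
from cell import robot
from fuse import *
im=[]
for n,r in(("top",(195,275,290,370)),("scene",(175,245,290,370))):
    c=robot.read_camera(n);P,C,k=fused([c]);print(n)
    d=rot(P,[477.2,-18.2],-12.9)
    b=(abs(d)<[38,36]).all(1)&(P[:,2]>52)&(P[:,2]<68);print(" block",b.sum(),mr(P[b]),np.percentile(d[b],[2,98],axis=0).T.round(1).tolist())
    for s in(1,-1):
        j=(d[:,0]*s>36)&(d[:,0]*s<75)&(abs(d[:,1])<55)&(P[:,2]>51)&(P[:,2]<61);print(" jaw",np.percentile(d[j],[2,98],axis=0).T.round(1).tolist(),mr(P[j]))
    im.append(cv2.resize(c["image"][r[0]:r[1],r[2]:r[3],::-1],(400,int(400*(r[1]-r[0])/(r[3]-r[2])))))
h=min(i.shape[0] for i in im);cv2.imwrite("pics/v7.png",np.hstack([i[:h] for i in im]))
E
```

```text
target (469.0, 304.0, 14.5, 169.7) rz -0.0005 shift [0.009 0.016 1.185]
t 36.92 [0.469  0.304  0.0145] now [0.4696 0.3023 0.133 ] [-180.    -0.   169.6] q [ 0.43  0.49  1.56 -0.    1.09 -0.95] F [-0.1  0.1  0.5] op 0.0643 0.0
top
 block 455 [475.3 -17.7  60.3  43.8 -12.7] [[-31.0, 26.5], [-21.0, 21.0]]
 jaw [[40.6, 62.3], [-43.2, 42.7]] [527.3 -30.   89.5  22.9  77. ]
 jaw [[-65.0, -43.7], [-43.7, 42.0]] [424.2  -6.8  89.4  22.4  77.5]
scene
 block 289 [475.1 -16.2  69.4  44.5 -13.1] [[-27.7, 31.0], [-19.4, 22.8]]
 jaw [[41.6, 65.8], [-41.3, 43.9]] [528.5 -29.   88.7  27.7  77.2]
 jaw [[-63.5, -39.6], [-43.1, 44.1]] [427.   -6.   89.1  27.2  79.3]
```

View pics/v7.png

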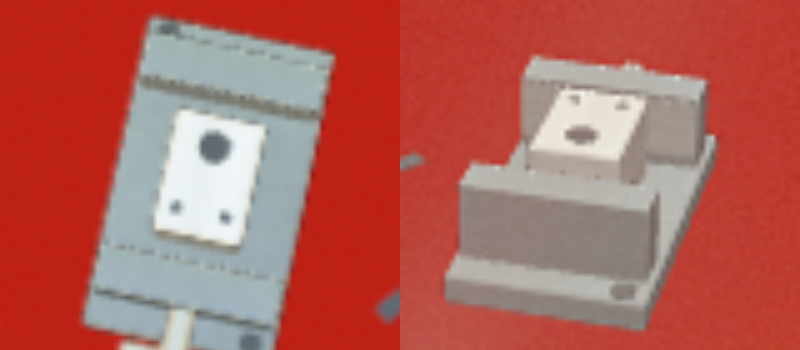

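The block sits flat, centred and straight between the jaws (205,180 left picture); midpoint of the jaws and block centre agree within 1 mm. Now the brush.

move_arm([
  [0.01, 0.016, 0.25, 0, 0, 0],
  [0.01, 0.016, 0.4, 0, 0, 0],
  [0.01, 0.016, 0.4, 0, 0, 0],
])

```text
time: 37.4
tool_pos: [0.4679, 0.305, 0.0919]
tool_rot: [-3.14, -0.002, 2.962]
contact_force: [0.6, -0.0, 0.6]
opening: 0.0644
grip_force: 0.0
```

move_arm([
  [0, 0, 0.2, 0, 0, 0],
  [0, 0, 0.4, 0, 0, 0],
  [0, 0, 0.6, 0, 0, 0],
  [0, 0, 0.72, 0, 0, 0],
  [0, 0, 0.77, 0, 0, 0],
  [0, 0, 0.77, 0, 0, 0],
  [0, 0, 0.77, 0, 0, 0],
])

```text
time: 38.28
tool_pos: [0.469, 0.3059, 0.0167]
tool_rot: [3.141, 0.001, 2.962]
contact_force: [-0.6, -0.4, -0.6]
opening: 0.0644
grip_force: 0.0
```

move_arm([
  [0, 0, 0, 0, 0, 0],
  [0, 0, 0, 0, 0, 0],
  [0, 0, 0, 0, 0, 0],
  [0, 0, 0, 0, 0, 0],
  [0, 0, 0, 0, 0, 0],
  [0, 0, 0, 0, 0, 0],
  [0, 0, 0, 0, 0, 0],
], fingers=-1, newtons=25)

```text
time: 39.15
tool_pos: [0.4686, 0.3057, 0.0161]
tool_rot: [3.142, 0.0, 2.962]
contact_force: [-1.9, -0.8, 2.2]
opening: 0.036
grip_force: 25.0
```

move_arm([
  [0, 0, -0.2, 0, 0, 0],
  [0, 0, -0.6, 0, 0, 0],
  [0, 0, -1.0, 0, 0, 0],
  [0, 0, -1.0, 0, 0, 0],
  [0, 0, -1.0, 0, 0, 0],
  [0, 0, -1.0, 0, 0, 0],
])

```text
time: 39.9
tool_pos: [0.4676, 0.3052, 0.1144]
tool_rot: [-3.14, -0.003, 2.962]
contact_force: [-0.1, 0.4, -2.2]
opening: 0.0363
grip_force: 25.0
```

```bash
python3 plan.py 461 -307 115 166.5
python3 - <<'E'
from cell import robot
from fuse import *
c=robot.read_camera("scene");P,C,k=fused([c]);t=robot.observe()["tool_pos"]*1000
q=P[near(P,t[0]+10,t[1],110,t[2]-18,t[2]+24)];d=rot(q,t[:2],-10.3);print(len(q),np.percentile(d,[1,3,97,99],axis=0).T.round(1))
f=d[d[:,0]>30];print("front y",np.percentile(f[:,1],[2,98]),"z",np.percentile(q[:,2],[2,98])-t[2])
cv2.imwrite("pics/s8.png",cv2.resize(c["image"][100:260,380:580,::-1],None,fx=4,fy=3.75))
E
```

```text
target (461.0, -307.0, 115.0, 166.5) rz 0.0178 shift [-1.365 -5.969 -0.006]
t 39.90 [ 0.461 -0.307  0.115] now [0.4676 0.3052 0.1144] [-1.799e+02 -1.000e-01  1.697e+02] q [ 0.44  0.52  1.58  0.    1.05 -0.95] F [-0.1  0.4 -2.2] op 0.0363 24.999988228082657
212 [[  5.9  10.1  66.1  66.9]
 [-22.3 -18.9  17.7  22.6]]
front y [-18.60953551  17.66075841] z [-15.37719996   4.53535728]
```

View pics/s8.png

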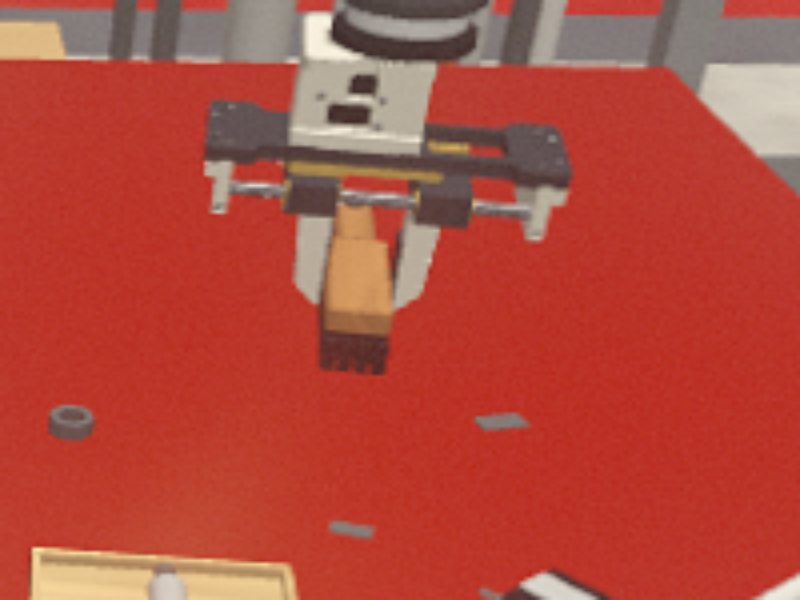

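The brush is held (355,290) but seems to droop at the front; I check its pitch.

Run:
```python
from cell import robot
from fuse import *
t=robot.observe()["tool_pos"]*1000
for n in("scene","top"):
    c=robot.read_camera(n);P,C,k=fused([c]);g=near(P,t[0]+10,t[1],110,t[2]-60,t[2]+60)&(C[:,0]>C[:,2]*1.7)&(C[:,1]>60)
    d=rot(P[g],t[:2],-10.3);z=P[g][:,2]-t[2]
    for a in range(-110,90,10):
        m=(d[:,0]>=a)&(d[:,0]<a+10)&(abs(d[:,1])<16)
        if m.sum()>3:print(n,a,m.sum(),np.percentile(z[m],[5,50,95]).round(1))
```

```text
scene 40 7 [1.8 2.4 5. ]
scene 50 7 [3.1 3.9 5.2]
```

```bash
sed -i 's/P\[:,2\]<120/P[:,2]<300/' fuse.py
python3 - <<'E'
from cell import robot
from fuse import *
t=robot.observe()["tool_pos"]*1000
for n in("scene","top"):
    c=robot.read_camera(n);P,C,k=fused([c]);g=near(P,t[0]+10,t[1],110,t[2]-60,t[2]+60)&(C[:,0]>C[:,2]*1.7)&(C[:,1]>60)
    d=rot(P[g],t[:2],-10.3);z=P[g][:,2]-t[2]
    for a in range(-110,90,10):
        m=(d[:,0]>=a)&(d[:,0]<a+10)&(abs(d[:,1])<16)
        if m.sum()>3:print(n,a,m.sum(),np.percentile(z[m],[5,50,95]).round(1),np.percentile(d[m],[5,95],axis=0).round(0).tolist())
E
```

```text
scene -100 10 [16.9 19.1 19.9] [[-98.0, -7.0], [-91.0, 10.0]]
scene -90 14 [17.1 18.8 21.9] [[-89.0, -8.0], [-81.0, 11.0]]
scene -80 17 [16.2 19.  21. ] [[-79.0, -10.0], [-71.0, 11.0]]
scene -70 20 [17.  19.7 22.6] [[-70.0, -10.0], [-61.0, 8.0]]
scene -60 18 [16.6 18.9 22.2] [[-59.0, -9.0], [-51.0, 10.0]]
scene -50 15 [18.  19.1 21. ] [[-50.0, -11.0], [-40.0, 11.0]]
scene -40 28 [18.2 19.9 21.4] [[-39.0, -8.0], [-30.0, 16.0]]
scene -30 22 [18.7 19.8 20.7] [[-29.0, -13.0], [-21.0, 13.0]]
scene -20 25 [18.5 19.7 21.2] [[-19.0, -11.0], [-11.0, 15.0]]
scene -10 29 [18.8 20.1 21.6] [[-9.0, -14.0], [-0.0, 14.0]]
scene 0 29 [18.5 19.8 21.6] [[0.0, -13.0], [9.0, 12.0]]
scene 10 25 [17.9 19.9 21.7] [[11.0, -12.0], [20.0, 14.0]]
scene 20 27 [18.9 20.1 21.7] [[20.0, -14.0], [30.0, 14.0]]
scene 30 33 [18.5 20.  21.4] [[30.0, -13.0], [39.0, 16.0]]
scene 40 61 [ 4.7 18.5 21. ] [[42.0, -15.0], [50.0, 15.0]]
scene 50 73 [ 5.1 11.9 19.3] [[50.0, -14.0], [55.0, 14.0]]
top -50 16 [ 7.8 16.8 19. ] [[-48.0, -16.0], [-41.0, -7.0]]
top -40 25 [16.8 18.8 20.6] [[-39.0, -16.0], [-32.0, -1.0]]
top 40 7 [16.8 19.2 21.1] [[46.0, -15.0], [50.0, -7.0]]
```

The brush is level (top 19–20 mm above the TCP along its whole length), held 21 mm ahead of its middle. Carry it to the mat.

move_arm([
  [0, 0, 0, 0, 0, 0.0178],
  [0, 0, 0, 0, 0, 0.0178],
])

```text
time: 40.4
tool_pos: [0.4685, 0.3056, 0.1158]
tool_rot: [-3.141, -0.0, 2.907]
contact_force: [-0.7, 0.2, -2.0]
opening: 0.0359
grip_force: 25.0
```

move_arm([
  [-0.09, -0.35, 0, 0, 0, 0],
  [-0.193, -0.85, 0, 0, 0, 0],
  [-0.193, -0.85, 0, 0, 0, 0],
])

```text
time: 40.78
tool_pos: [0.4672, 0.2159, 0.116]
tool_rot: [-3.141, -0.001, 2.904]
contact_force: [-0.2, 0.2, -1.4]
opening: 0.0358
grip_force: 25.0
```

move_arm([
  [-0.09, -0.42, 0, 0, 0, 0],
  [-0.193, -0.85, 0, 0, 0, 0],
])

```text
time: 41.02
tool_pos: [0.4666, 0.1312, 0.1161]
tool_rot: [3.141, 0.001, 2.909]
contact_force: [0.3, 0.2, -1.4]
opening: 0.0356
grip_force: 25.0
```

move_arm([
  [-0.09, -0.42, 0, 0, 0, 0],
  [-0.193, -0.85, 0, 0, 0, 0],
])

```text
time: 41.28
tool_pos: [0.4657, 0.0435, 0.1162]
tool_rot: [3.141, 0.001, 2.908]
contact_force: [0.5, 1.1, -0.9]
opening: 0.0362
grip_force: 25.0
```

move_arm([
  [-0.09, -0.42, 0, 0, 0, 0],
  [-0.193, -0.85, 0, 0, 0, 0],
])

```text
time: 41.52
tool_pos: [0.4647, -0.0438, 0.1162]
tool_rot: [3.141, 0.001, 2.908]
contact_force: [0.5, 0.5, -1.4]
opening: 0.036
grip_force: 25.0
```

move_arm([
  [-0.09, -0.42, 0, 0, 0, 0],
  [-0.193, -0.85, 0, 0, 0, 0],
])

```text
time: 41.78
tool_pos: [0.4637, -0.1311, 0.1162]
tool_rot: [3.141, 0.001, 2.907]
contact_force: [1.2, -0.1, -1.6]
opening: 0.0358
grip_force: 25.0
```

move_arm([
  [-0.09, -0.42, 0, 0, 0, 0],
  [-0.193, -0.85, 0, 0, 0, 0],
])

```text
time: 42.02
tool_pos: [0.4626, -0.2183, 0.1161]
tool_rot: [3.141, 0.001, 2.907]
contact_force: [1.6, 0.4, -1.1]
opening: 0.0357
grip_force: 25.0
```

move_arm([
  [-0.09, -0.42, 0, 0, 0, 0],
  [-0.193, -0.85, 0, 0, 0, 0],
  [-0.193, -0.85, 0, 0, 0, 0],
  [-0.193, -0.85, 0, 0, 0, 0],
  [-0.193, -0.85, 0, 0, 0, 0],
])

```text
time: 42.65
tool_pos: [0.4613, -0.3031, 0.116]
tool_rot: [3.141, -0.0, 2.908]
contact_force: [-0.9, -0.3, -1.5]
opening: 0.0358
grip_force: 25.0
```

```bash
python3 plan.py 459.9 -306.9 20 166.5
```

```text
target (459.9, -306.9, 20.0, 166.5) rz 0.0005 shift [ 0.004 -0.04   0.96 ]
t 42.65 [ 0.4599 -0.3069  0.02  ] now [ 0.4613 -0.3031  0.116 ] [180.   -0.  166.6] q [-0.72  0.5   1.6   0.    1.04 -2.06] F [-0.9 -0.3 -1.5] op 0.0358 24.999986328184605
```

move_arm([
  [0, -0.02, 0.25, 0, 0, 0],
  [0, -0.025, 0.5, 0, 0, 0],
  [0, -0.025, 0.7, 0, 0, 0],
  [0, -0.025, 0.82, 0, 0, 0],
  [0, -0.025, 0.9, 0, 0, 0],
  [0, -0.025, 0.9, 0, 0, 0],
  [0, -0.025, 0.9, 0, 0, 0],
  [0, -0.025, 0.9, 0, 0, 0],
])

```text
time: 43.65
tool_pos: [0.4607, -0.3071, 0.0266]
tool_rot: [-3.141, 0.001, 2.906]
contact_force: [-0.9, 0.9, -0.4]
opening: 0.0356
grip_force: 25.0
```

```bash
python3 plan.py 459.9 -306.9 19.8 166.5
python3 - <<'E'
from cell import robot
from fuse import *
c=robot.read_camera("scene");P,C,k=fused([c])
d=rot(P,[439.5,-302],-13.5)
w=(abs(d)<[95,24]).all(1)&(P[:,2]>25)&(P[:,2]<55)&(C[:,0]>C[:,2]*1.7)&(C[:,1]>60);print("wood",np.percentile(d[w],[1,99],axis=0).T.round(1))
m=(abs(d)<[110,60]).all(1)&(P[:,2]<12)&(P[:,2]>-6)&(C.max(1)<75);print("mat",np.percentile(d[m],[.5,1,99,99.5],axis=0).T.round(1))
E
```

```text
target (459.9, -306.9, 19.8, 166.5) rz -0.0000 shift [0.009 0.    0.068]
t 43.65 [ 0.4599 -0.3069  0.0198] now [ 0.4607 -0.3071  0.0266] [-1.800e+02  1.000e-01  1.665e+02] q [-0.73  0.63  1.68  0.    0.84 -2.06] F [-0.9  0.9 -0.4] op 0.0356 25.000058077275753
wood [[-68.   76.1]
 [-17.7  20.1]]Traceback (most recent call last):
  File "<stdin>", line 6, in <module>
    return _quantile_unchecked(
        a, q, axis, out, overwrite_input, method, keepdims, weights)
    return _ureduce(a,
                    func=_quantile_ureduce_func,
    ...<5 lines>...
                    overwrite_input=overwrite_input,
                    method=method)
    r = func(a, **kwargs)
    result = _quantile(arr,
                       quantiles=q,
    ...<2 lines>...
                       out=out,
                       weights=wgt)
    slices_having_nans = np.isnan(arr[-1, ...])
                                  ~~~^^^^^^^^^
IndexError: index -1 is out of bounds for axis 0 with size 0
```

Wood front at +76 (expected +75): fine. Lower, release, and back off towards a clear spot.

move_arm([
  [0.01, 0, 0.03, 0, 0, 0],
  [0.01, 0, 0.06, 0, 0, 0],
  [0.01, 0, 0.066, 0, 0, 0],
  [0.01, 0, 0.066, 0, 0, 0],
  [0.01, 0, 0.066, 0, 0, 0],
])

```text
time: 44.32
tool_pos: [0.4595, -0.3067, 0.0194]
tool_rot: [3.142, 0.0, 2.906]
contact_force: [0.7, -0.5, -0.8]
opening: 0.0361
grip_force: 25.0
```

move_arm([
  [0, 0, 0, 0, 0, 0],
  [0, 0, 0, 0, 0, 0],
  [0, 0, 0, 0, 0, 0],
  [0, 0, 0, 0, 0, 0],
  [0, 0, 0, 0, 0, 0],
], fingers=0.3)

```text
time: 44.95
tool_pos: [0.4595, -0.3066, 0.0194]
tool_rot: [3.141, 0.0, 2.906]
contact_force: [-0.5, 0.2, -0.4]
opening: 0.0598
grip_force: 0.0
```

move_arm([
  [0, 0, -0.3, 0, 0, 0],
  [0, 0, -0.7, 0, 0, 0],
  [0, 0, -1.0, 0, 0, 0],
  [0, 0, -1.0, 0, 0, 0],
])

```text
time: 45.45
tool_pos: [0.4606, -0.3076, 0.1218]
tool_rot: [-3.139, 0.005, 2.906]
contact_force: [0.6, -0.3, 0.5]
opening: 0.0596
grip_force: 0.0
```

move_arm([
  [0, 0.4, 0, 0, 0, 0],
  [0, 0.9, 0, 0, 0, 0],
  [0, 0.9, 0, 0, 0, 0],
])

```text
time: 45.82
tool_pos: [0.4802, -0.2159, 0.1182]
tool_rot: [3.14, -0.003, 2.91]
contact_force: [0.1, -0.4, 0.4]
opening: 0.0597
grip_force: 0.0
```

move_arm([
  [0, 0.4, -0.3, 0, 0, 0],
  [0, 0.9, -0.6, 0, 0, 0],
  [0, 0.9, -0.6, 0, 0, 0],
])

```text
time: 46.2
tool_pos: [0.5028, -0.1301, 0.1808]
tool_rot: [-3.141, 0.003, 2.91]
contact_force: [0.6, -1.0, -0.4]
opening: 0.0594
grip_force: 0.0
```

move_arm([
  [0, 0.4, 0, 0, 0, 0],
  [0, 0.9, 0, 0, 0, 0],
  [0, 0.9, 0, 0, 0, 0],
])

```text
time: 46.58
tool_pos: [0.5223, -0.0429, 0.1779]
tool_rot: [3.142, -0.002, 2.909]
contact_force: [0.1, -1.1, 0.2]
opening: 0.0598
grip_force: 0.0
```

move_arm([
  [0, 0.4, 0, 0, 0, 0],
  [0, 0.9, 0, 0, 0, 0],
  [0, 0.9, 0, 0, 0, 0],
])

```text
time: 46.95
tool_pos: [0.5436, 0.044, 0.1782]
tool_rot: [-3.141, -0.001, 2.908]
contact_force: [-0.3, -1.1, -0.2]
opening: 0.0598
grip_force: 0.0
```

move_arm([
  [0, 0.4, 0, 0, 0, 0],
  [0, 0.9, 0, 0, 0, 0],
  [0, 0.9, 0, 0, 0, 0],
])

```text
time: 47.32
tool_pos: [0.5649, 0.1311, 0.1783]
tool_rot: [-3.141, -0.001, 2.908]
contact_force: [-0.6, -0.9, 0.8]
opening: 0.0599
grip_force: 0.0
```

move_arm([
  [0, 0.4, 0, 0, 0, 0],
  [0, 0.9, 0, 0, 0, 0],
  [0, 0.9, 0, 0, 0, 0],
  [0, 0.9, 0, 0, 0, 0],
])

```text
time: 47.82
tool_pos: [0.5856, 0.216, 0.1786]
tool_rot: [-3.14, -0.001, 2.905]
contact_force: [0.1, -0.6, 0.4]
opening: 0.0596
grip_force: 0.0
```

Run:
```python
from cell import robot
from fuse import *
c=robot.read_camera("top");P,C,k=fused([c])
d=rot(P,[439,-302],-13.5)
w=(abs(d)<[100,30]).all(1)&(P[:,2]>25)&(P[:,2]<55);print("brush",mr(P[w]),np.median(P[w][:,2]))
m=(abs(d)<[110,60]).all(1)&(P[:,2]<12)&(C.max(1)<75);print("mat",mr(P[m]))
q=P[near(P,682,-148,45,30,90)];print("chuck",np.percentile(q,[1,99],axis=0).round(1).tolist())
q=P[near(P,672,3,45,26,40)];print("tin",mr(q))
cv2.imwrite("pics/end.png",cv2.resize(c["image"][105:295,175:475,::-1],None,fx=2.66,fy=2.66,interpolation=cv2.INTER_CUBIC))
```

```text
brush [ 431.6 -299.3  158.8   35.3  -13.6] 37.39383083123915
mat [ 438.7 -302.2  179.1   69.8  -13.7]
chuck [[657.6, -170.3, 32.8], [701.1, -126.0, 76.5]]
tin [669.7   3.3  45.9  45.9  89.9]
```

View pics/end.png

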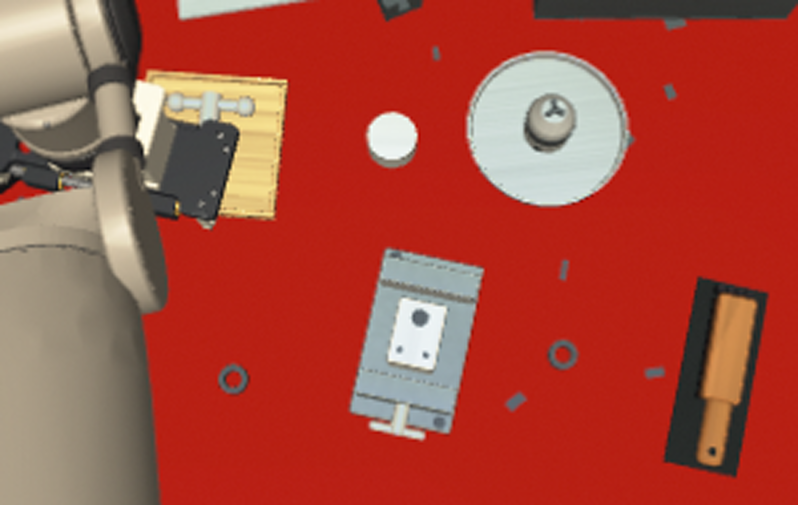

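All four things are in place: chuck in the dish (550,125), block in the vise (418,332), brush along the mat (718,380), key in the tray (210,105). The tin is unmoved at (392,138).

```bash
python3 -c "
from cell import robot
print(robot.hand_in())"
```

```text
the job is handed in; nothing more can be done
None
```

I handed the job in at about 48 s of the 138 s allowed: block in the vise, key in the tray and chuck in the dish, then the brush along the mat. The last pictures put all four within about 3 mm of centre, with the tin not moved; no verdict came back.

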